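Fetch the connector from behind

TASK

The long white connector is boxed in behind the tape roll, the heat sink and the tin on the blue mat. First move those three over to the yellow mat, then lay the white connector lengthwise in the middle of the green tray, and only after that put each of the three back, upright and centred, on the very square it came from. Leave the small blue connector where it lies.

Things in the scene. Friction and masses are not known exactly. Their poses are not given: they have to be found in the camera images.
- tape: roll of black tape lying flat, diameter 62 mm, 18 mm high, 70 g; origin at the centre of its underside, z up. Grasp across the outside of the roll (its middle is not open). Starts on one of the three marked squares of the blue mat
- heatsink: pale metal heat sink with upright fins, 40 mm along its own x, 60 mm along its own y, 29 mm high, 140 g, grasped across either; at the start its long side runs along the blue mat's x within 0.06 rad; origin at the centre of its underside, z up. Starts on one of the three marked squares
- tin: round white tin with its lid shut (the lid does not open), diameter 56 mm, 27 mm high, 80 g, with a small lip that sticks out to 30 mm from the origin on its own -x side (any yaw at the start within 0.3 rad of the mat's); origin at the centre of its underside, z up. Starts on one of the three marked squares
- white_connector: long slim off-white connector bar, 10 mm along its own x, 94 mm along its own y, 12 mm high, lying flat; origin at the centre of its underside, z up. At the start it lies on the blue mat behind (on the +x side of) the row of squares, parallel to the row; the things in front stand 5 to 15 mm from it, so no finger fits between
- blue_connector: small bright blue connector, 12 x 60 mm, 15 mm high, a bystander lying near the far edge of the blue mat (about 0.064 m along the mat's +x from its centre, to the mat's right or -y half, its length along the mat's y); origin at the centre of its underside. Not to be moved
- storage_mat: blue mat, fixed, 160 (its x) x 220 (its y) x 3 mm; origin centre underside, x to far edge, z up; left of it leans a solid wooden batten. Three white-outlined 68 mm squares in a row near the front edge, centred at x = -0.045, y = -0.072, 0, 0.072 m; one thing on each within 3 mm, 10 to 25 mm apart: outer two have finger room fore and aft, the middle one only sideways once both are gone
- clearing_mat: yellow mat fixed to the bench, the side area: 240 mm along its x, 110 mm along its y, 3 mm thick, empty at the start; origin at the centre of its underside, z up; its x points roughly away from the robot. It lies to the right of the blue mat, beside it or beyond the green tray; thin bench wiring seen over it is no obstacle
- green_tray: shallow open green tray fixed to the bench, 170 mm along its x and 90 mm along its y outside, 16 mm high to the top of its rim, wall 3 mm, floor 3 mm thick, empty at the start; origin at the centre of its underside, z up; its x (long side) points roughly away from the robot. It lies to the right of the blue mat, beside it or beyond the yellow mat; thin bench wiring seen over it is no obstacle

How it is judged:
On the way, in this order (a step that is already met when the one before it is completed fails the run):
1. tape roll, heat sink and tin all stand released on the yellow mat (centres over the mat) while the white connector still lies within 25 mm of where it was (x of tape in the frame of clearing_mat between -0.12 and 0.12 m and y of tape in the frame of clearing_mat between -0.055 and 0.055 m and z of each of tape, heatsink, tin in the frame of clearing_mat below 0.01 m and angle between each of tape, heatsink, tin's own z axis and vertical below 0.15 rad and linear speed of each of tape, heatsink, tin below 0.02 m/s and contact force between each of tape, heatsink, tin and the fingers below 0.05 N and x of heatsink in the frame of clearing_mat between -0.12 and 0.12 m and y of heatsink in the frame of clearing_mat between -0.055 and 0.055 m and x of tin in the frame of clearing_mat between -0.12 and 0.12 m and y of tin in the frame of clearing_mat between -0.055 and 0.055 m and distance of white_connector from where it was at the start of the episode below 0.025 m), for 0.2 s.
2. the white connector lies released in the green tray while the three still stand on the yellow mat (x of tape in the frame of clearing_mat between -0.12 and 0.12 m and y of tape in the frame of clearing_mat between -0.055 and 0.055 m and z of each of tape, heatsink, tin in the frame of clearing_mat below 0.01 m and angle between each of tape, heatsink, tin's own z axis and vertical below 0.15 rad and linear speed of each of tape, heatsink, tin, white_connector below 0.02 m/s and contact force between each of tape, heatsink, tin, white_connector and the fingers below 0.05 N and x of heatsink in the frame of clearing_mat between -0.12 and 0.12 m and y of heatsink in the frame of clearing_mat between -0.055 and 0.055 m and x of tin in the frame of clearing_mat between -0.12 and 0.12 m and y of tin in the frame of clearing_mat between -0.055 and 0.055 m and x of white_connector in the frame of green_tray between -0.045 and 0.045 m and y of white_connector in the frame of green_tray between -0.04 and 0.04 m and z of white_connector in the frame of green_tray below 0.009 m and angle between the y axis of white_connector and the x axis of green_tray, either way round below 0.45 rad and angle between white_connector's own z axis and vertical below 0.2 rad), for 0.2 s.
At the end, for the whole second after the job is handed in: White connector flat in the green tray, within 45 mm along and 40 mm across of its centre, 0.45 rad of lengthwise; tape roll, heat sink and tin upright, each within 14 mm of its starting place; blue connector within 15 mm of its own; all at rest, released (x of white_connector in the frame of green_tray between -0.045 and 0.045 m and y of white_connector in the frame of green_tray between -0.04 and 0.04 m and z of white_connector in the frame of green_tray below 0.009 m and angle between the y axis of white_connector and the x axis of green_tray, either way round below 0.45 rad and angle between white_connector's own z axis and vertical below 0.2 rad and linear speed of each of white_connector, tape, heatsink, tin below 0.02 m/s and contact force between each of white_connector, tape, heatsink, tin and the fingers below 0.05 N and distance of each of tape, heatsink, tin from where it was at the start of the episode below 0.014 m and angle between each of tape, heatsink, tin's own z axis and vertical below 0.15 rad and distance of blue_connector from where it was at the start of the episode below 0.015 m); the robot touches nothing.
It fails at once if the blue connector is pushed more than 15 mm from its place (distance of blue_connector from where it was at the start of the episode above 0.015 m).
It also fails if it takes over 136 s, if anything falls off the work surface, if the arm or the gripper's body presses on something with over 40 N, if the wrist force passes 120 N, or if a joint passes its speed limit or range.

ROBOT

A 6-joint arm with a two-finger parallel gripper is mounted at the origin on a cart in front of the work surface, level with it; the furniture and walls round the work are solid. World frame = base frame: x ahead of the robot, y to its left, z up, the work surface at z = 0. Lengths are in m, angles in rad, forces in N, time in s.
With the tool pointing down it reaches from about 0.35 to 0.975 m from the base axis. Payload 4.9 kg.
Tool frame: the origin (TCP) lies midway between the tips of the shut fingers; the grasp point (between the pads) lies 19 mm behind it; x points along the fingers, y is the direction in which the jaws open and shut, and the axes are right-handed (so a half turn about x gives the same grasp; the last joint's range is limited). The gripper opens to 85 mm and grips with 20 to 120 N. Pads are 22 mm wide; open, the fingers measure 114 mm over their backs; the gripper's body (76 mm by 85 mm) begins 54 mm behind the grasp point. The pads swing forward as they close: fully open they stand 13 mm farther back than shut.
Start: joints at [-1.318, 0.053, 1.613, -0, 1.476, -0.119], TCP at [0.227, -0.582, 0.208] pointing down, gripper open.
Joint ranges: [-3.01, 3.01], [-1.01, 2.22], [0.06, 2.58], [-1.02, 4.17], [0.09, 2.62], [-3.14, 3.14]. Speed limits (rad/s): [2.57, 2.57, 3.14, 3.14, 3.14, 3.14].

INTERFACE

Orientations are given as a rotation vector (axis times angle).
In Python, from station import ctrl gives the robot as it stands.
- The arm moves only by the shell command python3 -m handwheel 'ROWS' [FORCE]. ROWS is JSON, a list of rows, each a list of 3 entries, a list of its own where there are three numbers: the finger opening in m, from 0 to 0.0854, then the shift along the tool's x, y, z in m, then the turn, a rotation vector about the tool's x, y, z in degrees. In form: [[claw, [dx, dy, dz], [ax, ay, az]], ...]. A call has 1 to 10 rows; each row shifts and turns the commanded pose from where the row before left it, along the tool's axes as they then stand; what a row does not reach is not made up. A row lasts 1/12 s, in which the tool goes at most 41.7 mm and 7.16 degrees, less where a joint would pass 70% of its speed; a pose out of reach is approached as far as the arm can. A call with a gripper value outside its range is refused whole. The fingers move at their own pace and stop on an object; FORCE is the grip in N (left out, the last holds). Time passes only in rows, so rows that do not move let the fingers close. It gives the time, the measured TCP pose, the force and the opening at its end, in the units of the state.
- ctrl.get_obs(): the state, without advancing time (a new reading comes with each control period).
- ctrl.get_image(name): name is "scene" or "top"; returns the picture (400x640x3 uint8, red, green, blue); there is no depth.
- ctrl.camera_params(name): a dict with "vertical_fov" (degrees; the focal length in pixels is half the picture's height over the tangent of half this angle, whatever the lens; pixels are square), "cx", "cy" (the principal point, pixels), "D" ([k1, k2, p1, p2, k3] as OpenCV has them; the pictures are not rectified), "rvec" (rotation vector, rad) and "tvec" (3), from world to camera coordinates, as OpenCV has them. Camera axes: x right, y down, z forward; pixel columns grow to the right and rows downward; lengths in m; the calibration is good to about 2 mm. A picture is of the moment at which its call begins. camera_params takes no time and is no camera call.
- ctrl.finish_job(): hands the job in, once; it reports no verdict.
Trained networks look in the newest picture that a camera, given by its name, has taken for a name from the list of things; names that differ only in an ending like _2 or _b are one class to them, and where a whole thing is asked for, a point or a joint stands for the part that bears it (a point fixed in the world has none). Each returns a list of dicts, best first, with "score" (0 to 1); they miss things now and then, are a little off and sometimes report something else, mostly with a low value. They report only what shows in the picture. A call takes as long as a camera call.
- ctrl.look_for(thing, camera): "box" ([centre column, centre row, width, height] in pixels, round what is visible of it).
- ctrl.silhouettes(thing, camera): "mask" (400x640 bool, what is visible of it) and "box" ([centre column, centre row, width, height] in pixels, round what is visible of it).
- ctrl.tip_of(thing, camera): "centre" ([row, column] in pixels: a listed point, or the origin of a listed thing).
The state is a dict: "t": time; "q": joint angles; "dq": joint speeds; "effort": joint torques, N m; "tool_pos": TCP position; "tool_rot": TCP orientation; "contact_force": force on the tool from outside, world axes, zero at the start; "wrist_torque": the same for the moment, N m; "opening": finger opening in m.
Only numpy, scipy, OpenCV 4.12 (cv2) and the standard library are available. Lean on these libraries where they do the work, as an engineer would, in place of code of your own. Each camera call takes 0.05 s, during which the arm holds its last target.

## Working session

There is one attempt and no reset: what is moved stays moved. The work goes in short steps, Python scripts to look and compute and a shell command to move; the robot and the scene stay as the last step left them, time stands still between calls to the robot, and variables do not carry over. Pictures are saved under pics/ and viewed, and the job is handed in when it is done.

```bash
ls; mkdir -p pics
python3 - <<'E'
from station import ctrl
import cv2
o=ctrl.get_obs()
for k,v in o.items(): print(k,v)
for c in ("scene","top"):
    im=ctrl.get_image(c); cv2.imwrite(f"pics/{c}0.png",im[:,:,::-1]); print(ctrl.camera_params(c))
E
```

```text
pics
t 0.0
q [-1.31799140e+00  5.33628982e-02  1.61429892e+00  9.23122733e-06
  1.47602679e+00 -1.19017521e-01]
dq [ 4.27064797e-04  1.04536748e-04  2.51669537e-03  7.83220875e-04
 -2.15846903e-05  1.28035180e-03]
effort [ 1.94059639e-04 -3.93685985e+01 -3.70175529e+01 -1.33215194e-04
  7.17879055e-03  1.86138518e-07]
tool_pos [ 0.22689267 -0.58163129  0.20705641]
tool_rot [ 2.01901046  0.38191513 -2.01927947]
contact_force [ 0.02285209 -0.25099467 -0.27585376]
wrist_torque [0.01804886 0.08174836 0.01020181]
opening 0.08524533418597319
{'vertical_fov': 43.107714731838605, 'cx': 319.87085724595113, 'cy': 208.46035886214293, 'D': array([-0.00376643,  0.        ,  0.        ,  0.        ,  0.        ]), 'rvec': array([ 0.53532914, -2.44982934,  1.46444087]), 'tvec': array([0.44512555, 0.18650811, 0.7908906 ])}
{'vertical_fov': 42.11544640446431, 'cx': 329.2754999756868, 'cy': 207.32792284133743, 'D': array([-0.17246793,  0.        ,  0.        ,  0.        ,  0.        ]), 'rvec': array([ 2.20928691, -2.14635293,  0.06471803]), 'tvec': array([-0.11178877,  0.52730882,  1.14507042])}
```

View pics/scene0.png

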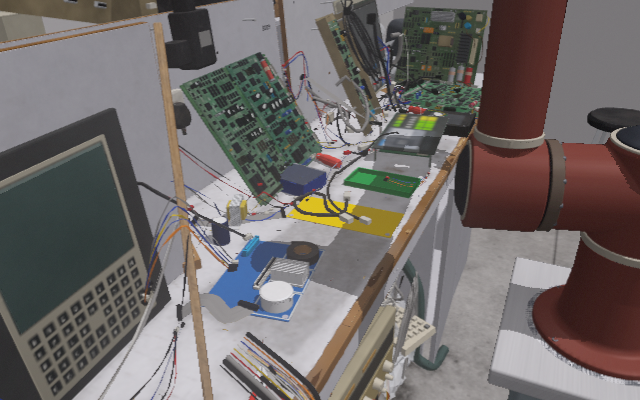

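View pics/top0.png

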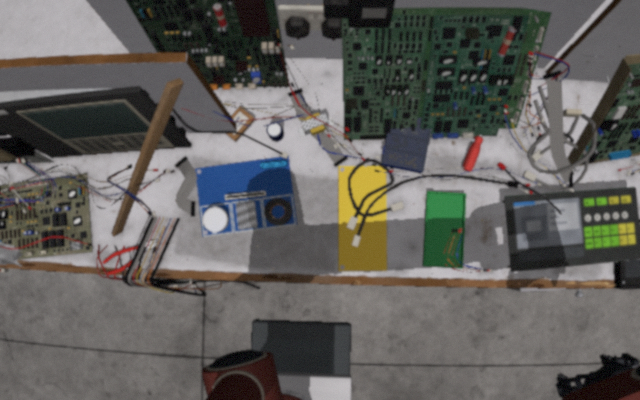

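The top view shows, left to right, the tin (215,218), heat sink (245,215), tape (277,210), white connector (245,195), blue connector (270,164), yellow mat (362,218) and green tray (445,228).

```bash
cat > h.py <<'E'
from station import ctrl
import cv2, numpy as np
from scipy.optimize import least_squares
P={c:ctrl.camera_params(c) for c in ("scene","top")}
def KD(c):
    p=P[c]; f=200/np.tan(np.radians(p["vertical_fov"])/2)
    return np.array([[f,0,p["cx"]],[0,f,p["cy"]],[0,0,1.]]),np.array(p["D"])
def proj(c,X):
    K,D=KD(c); return cv2.projectPoints(np.array(X,float).reshape(-1,1,3),P[c]["rvec"],P[c]["tvec"],K,D)[0].reshape(-1,2)
def unp(c,uv,z):
    K,D=KD(c); n=cv2.undistortPoints(np.array(uv,float).reshape(-1,1,2),K,D).reshape(-1,2)
    R=cv2.Rodrigues(np.array(P[c]["rvec"]))[0]; C=-R.T@P[c]["tvec"]
    d=np.c_[n,np.ones(len(n))]@R
    return C+d*((z-C[2])/d[:,2])[:,None]
E
python3 - <<'E'
from h import *
for c in ("scene","top"):
    R=cv2.Rodrigues(np.array(P[c]["rvec"]))[0]; print(c,-R.T@P[c]["tvec"])
Z=dict(storage_mat=.003,clearing_mat=.003,green_tray=.016,tape=.018,heatsink=.029,tin=.027,white_connector=.015,blue_connector=.018)
for n in Z:
  for c in ("top","scene"):
    s=ctrl.silhouettes(n,c)
    for d in s[:2]:
        m=d["mask"]; 
        if not m.any(): continue
        ys,xs=np.nonzero(m)
        ce=unp(c,[[xs.mean(),ys.mean()]],Z[n]/1)[0]
        r=cv2.minAreaRect(np.c_[xs,ys].astype(np.float32))
        bx=unp(c,cv2.boxPoints(r),Z[n])
        print(n,c,round(d["score"],2),m.sum(),"px",xs.mean().round(1),ys.mean().round(1),"w",ce.round(4)[:2],"rect",bx[:,:2].round(3).tolist())
    np.save(f"pics/{n}_{c}.npy",s[0]["mask"] if s else 0)
    t=ctrl.tip_of(n,c)
    for d in t[:1]: print("   tip",c,round(d["score"],2),np.round(d["centre"],1),unp(c,[d["centre"][::-1]],0.003)[0].round(4)[:2])
print(ctrl.get_obs()["t"])
im=cv2.imread("pics/top0.png")[130:290,170:490]; cv2.imwrite("pics/crop0.png",cv2.resize(im,None,fx=2.5,fy=2.5,interpolation=cv2.INTER_CUBIC))
im=cv2.imread("pics/scene0.png")[150:350,190:430]; cv2.imwrite("pics/crop0s.png",cv2.resize(im,None,fx=3,fy=3,interpolation=cv2.INTER_CUBIC))
E
```

```text
scene [0.13577269 0.73803745 0.54341187]
top [ 0.44612934 -0.11308985  1.17894736]
storage_mat top 0.58 4930 px 244.6 191.2 w [0.5628 0.0987] rect [[0.617, 0.223], [0.651, 0.0], [0.489, -0.026], [0.455, 0.194]]
   tip top 0.97 [195.8 246.6] [0.5525 0.0936]
storage_mat scene 0.97 2770 px 255.6 279.5 w [0.5651 0.1166] rect [[0.618, 0.192], [0.713, -0.092], [0.493, -0.019], [0.452, 0.221]]
   tip scene 0.67 [275.2 267.4] [0.5522 0.0966]
clearing_mat top 0.87 4191 px 362.3 221.2 w [ 0.5021 -0.172 ] rect [[0.627, -0.113], [0.631, -0.224], [0.39, -0.233], [0.386, -0.123]]
   tip top 0.89 [216.1 361.7] [ 0.5136 -0.1704]
clearing_mat scene 0.94 2102 px 349.1 217.0 w [ 0.4986 -0.1655] rect [[0.62, -0.105], [0.671, -0.222], [0.397, -0.23], [0.374, -0.12]]
clearing_mat scene 0.2 823 px 289.5 271.4 w [0.521  0.0697] rect [[0.545, 0.106], [0.575, 0.03], [0.498, 0.03], [0.475, 0.103]]
   tip scene 0.78 [215.1 345. ] [ 0.5103 -0.1698]
green_tray top 0.89 3023 px 443.9 229.2 w [ 0.4884 -0.3559] rect [[0.404, -0.308], [0.575, -0.312], [0.574, -0.405], [0.402, -0.401]]
   tip top 0.61 [230.5 443.3] [ 
[... 1369 characters left out ...]
2 245.5] [0.5538 0.0962]
white_connector scene 0.82 253 px 263.2 275.0 w [0.5502 0.1133] rect [[0.554, 0.151], [0.566, 0.053], [0.546, 0.063], [0.535, 0.158]]
white_connector scene 0.66 145 px 250.9 245.8 w [0.6226 0.0388] rect [[0.627, 0.066], [0.636, 0.001], [0.617, 0.011], [0.609, 0.074]]
   tip scene 0.52 [275.9 266.3] [0.553  0.0993]
blue_connector top 0.57 168 px 272.9 164.1 w [0.6248 0.034 ] rect [[0.629, 0.065], [0.637, 0.005], [0.621, 0.003], [0.614, 0.062]]
   tip top 0.54 [166.7 271.6] [0.6211 0.0387]
blue_connector scene 0.76 174 px 250.5 246.1 w [0.62  0.044] rect [[0.625, 0.073], [0.635, 0.003], [0.614, 0.014], [0.605, 0.082]]
   tip scene 0.59 [248.7 250.1] [0.6293 0.0329]
1.7
```

View pics/crop0.png

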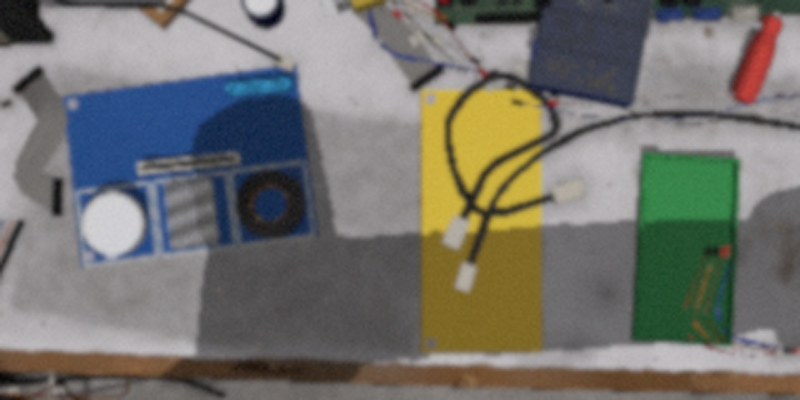

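View pics/crop0s.png

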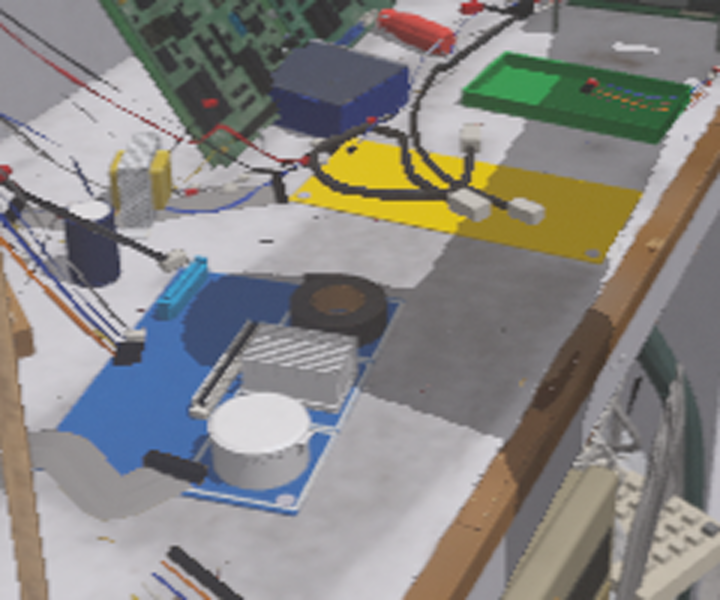

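```bash
cat > fit.py <<'E'
from h import *
def hullmask(c,X):
    p=proj(c,X); h=cv2.convexHull(p.astype(np.float32)).reshape(-1,2)
    m=np.zeros((400*4,640*4),np.uint8); cv2.fillConvexPoly(m,((h+.5)*4).astype(np.int32),1)
    return cv2.resize(m.astype(np.float32),(640,400),interpolation=cv2.INTER_AREA)
def box(lx,ly,h): return np.array([[a*lx/2,b*ly/2,z] for a in(-1,1) for b in(-1,1) for z in(0,h)])
def cyl(d,h): 
    t=np.linspace(0,2*np.pi,40); return np.array([[d/2*np.cos(a),d/2*np.sin(a),z] for a in t for z in (0,h)])
def place(M,x,y,w,z):
    c,s=np.cos(w),np.sin(w); return M@np.array([[c,-s,0],[s,c,0],[0,0,1]]).T+[x,y,z]
def fit(M,masks,x0,z,yawfree=True):
    from scipy.optimize import minimize
    def cost(p):
        w=p[2]/10 if yawfree else x0[2]
        return sum(np.abs(hullmask(c,place(M,p[0]/100,p[1]/100,w,z))-m).sum()/m.sum() for c,m in masks.items())
    p0=[x0[0]*100,x0[1]*100]+([x0[2]*10] if yawfree else [])
    r=minimize(cost,p0,method="Nelder-Mead",options=dict(initial_simplex=np.array([p0]+[np.array(p0)+.8*np.eye(len(p0))[i] for i in range(len(p0))]),xatol=.01,fatol=1e-4))
    q=r.x; return [round(v,4) for v in (q[0]/100,q[1]/100,(q[2]/10 if yawfree else x0[2]),r.fun/len(masks))]
E
python3 - <<'E'
from fit import *
L=lambda n,c:np.load(f"pics/{n}_{c}.npy").astype(np.float32)
S=dict(clearing_mat=(box(.24,.11,.003),(.51,-.17,0),0,1),green_tray=(box(.17,.09,.016),(.487,-.357,0),0,1),
tape=(cyl(.062,.018),(.518,.018,0),.003,0),heatsink=(box(.04,.06,.029),(.508,.091,.15+1.57),.003,1),tin=(cyl(.056,.027),(.493,.162,0),.003,0),
white_connector=(box(.01,.094,.012),(.553,.096,.15),.003,1),blue_connector=(box(.012,.06,.015),(.624,.035,.14),.003,1))
for n,(M,x0,z,yf) in S.items():
    for cs in (("top",),("scene",),("top","scene")):
        print(n,cs,fit(M,{c:L(n,c) for c in cs},x0,z,yf))
# storage mat from corners
top=np.array([(67,97),(297,67),(315,234),(82,267)])/2.5+[170,130]
w=unp("top",top,.003)[:,:2]; loc=np.array([[.08,.11],[.08,-.11],[-.08,-.11],[-.08,.11]])
print(w.round(4).tolist())
def res(p): 
    c,s=np.cos(p[2]),np.sin(p[2]); return (loc@np.array([[c,s],[-s,c]])+p[:2]-w).ravel()
r=least_squares(res,[.55,.1,.15]); print(r.x, r.fun.round(4))
p=r.x;c,s=np.cos(p[2]),np.sin(p[2])
for y in(-.072,0,.072): print(np.array([-.045,y])@np.array([[c,s],[-s,c]])+p[:2])
# overlay
im=cv2.imread("pics/top0.png");
E
```

```text
clearing_mat ('top',) [np.float64(0.5083), np.float64(-0.1722), np.float64(0.0345), np.float64(0.2375)]
clearing_mat ('scene',) [np.float64(0.5127), np.float64(-0.1722), np.float64(0.0389), np.float64(0.3159)]
clearing_mat ('top', 'scene') [np.float64(0.5098), np.float64(-0.1715), np.float64(0.0341), np.float64(0.2887)]
green_tray ('top',) [np.float64(0.4887), np.float64(-0.3577), np.float64(-0.0258), np.float64(0.0305)]
green_tray ('scene',) [np.float64(0.4923), np.float64(-0.3595), np.float64(-0.0101), np.float64(0.0772)]
green_tray ('top', 'scene') [np.float64(0.4895), np.float64(-0.3583), np.float64(-0.0195), np.float64(0.0618)]
tape ('top',) [np.float64(0.518), np.float64(0.0187), 0, np.float64(0.3422)]
tape ('scene',) [np.float64(0.5206), np.float64(0.0143), 0, np.float64(0.192)]
tape ('top', 'scene') [np.float64(0.5192), np.float64(0.018), 0, np.float64(0.294)]
heatsink ('top',) [np.float64(0.5069), np.float64(0.0901), np.float64(1.7229), np.float64(0.0692)]
heatsink ('scene',) [np.float64(0.5094), np.float64(0.0898), np.float64(1.7292), np.float64(0.1359)]
heatsink ('top', 's
[... 522 characters left out ...]
np.float64(0.2794)]
white_connector ('top', 'scene') [np.float64(0.555), np.float64(0.0979), np.float64(0.1495), np.float64(0.2794)]
blue_connector ('top',) [np.float64(0.626), np.float64(0.0345), np.float64(0.1189), np.float64(0.1328)]
blue_connector ('scene',) [np.float64(0.6266), np.float64(0.0348), np.float64(0.2026), np.float64(0.2827)]
blue_connector ('top', 'scene') [np.float64(0.6258), np.float64(0.0346), np.float64(0.1466), np.float64(0.2279)]
[[0.6122, 0.2134], [0.645, -0.0], [0.4923, -0.0219], [0.4555, 0.1916]]
[0.55125496 0.09576442 0.15424056] [ 0.0012  0.0033  0.0022 -0.0006 -0.0032 -0.0033 -0.0002  0.0006]
[0.51785052 0.01770583]
[0.50678918 0.08885108]
[0.49572784 0.15999634]
```

```bash
cat > go.py <<'E'
import sys,numpy as np
from scipy.spatial.transform import Rotation as R
from station import ctrl
# usage: go.py x y z jawdeg (world target)  -> total tool-frame turn (about tool x) and shifts AFTER the turn
o=ctrl.get_obs(); T=R.from_rotvec(o["tool_rot"]).as_matrix(); p=np.array(o["tool_pos"])
a=np.degrees(np.arctan2(T[1,1],T[0,1]))
print("t",round(o["t"],2),"pos",p.round(4),"jaw",round(a,1),"tilt",T[:,0].round(3),"open",round(o["opening"],4),"F",np.round(o["contact_force"],1),"q",np.round(o["q"],2))
if len(sys.argv)>=5:
    x,y,z,j=map(float,sys.argv[1:5]); j=np.radians(j)
    D=np.array([[0,0,-1],[np.cos(j),np.sin(j),0],[np.sin(j),-np.cos(j),0]]).T
    rv=np.degrees(R.from_matrix(T.T@D).as_rotvec())
    d=np.array([x,y,z])-p
    print("turn",rv.round(2),"shift after turn(mm)",(D.T@d*1000).round(1),"| shift before turn",(T.T@d*1000).round(1))
E
python3 go.py .519 .018 .12 0
python3 - <<'E'
from h import *
b=unp("top",[[118,232]],0.0)[0]; print("batten foot",b)
# batten foot in scene, top end: triangulate (180,82) top with scene(160,25)
def tri(a,b):
    def ray(c,uv): 
        X=unp(c,[uv],0.)[0]; Rm=cv2.Rodrigues(np.array(P[c]["rvec"]))[0]; C=-Rm.T@P[c]["tvec"]; return C,(X-C)/np.linalg.norm(X-C)
    C1,d1=ray("top",a);C2,d2=ray("scene",b)
    A=np.c_[d1,-d2]; s=np.linalg.lstsq(A,C2-C1,rcond=None)[0]; return C1+d1*s[0],C2+d2*s[1]
print(tri((178,84),(160,25)))
print(proj("scene",[b]))
# lip
for z in (.01,.02,.03): print("lip",z,unp("scene",[[300,293.7]],z))
im=cv2.imread("pics/scene0.png")[230:340,230:350]; cv2.imwrite("pics/lip.png",cv2.resize(im,None,fx=5,fy=5,interpolation=cv2.INTER_NEAREST))
E
```

```text
t 1.7 pos [ 0.2271 -0.5823  0.2083] jaw -68.7 tilt [-0.  0. -1.] open 0.0852 F [-0.1 -0.3 -0.4] q [-1.32  0.05  1.61 -0.    1.48 -0.12]
turn [-68.7  -0.    0. ] shift after turn(mm) [  88.3  291.9 -600.3] | shift before turn [  88.3 -453.2 -490.1]
batten foot [0.45937618 0.39874365 0.        ]
(array([0.67989291, 0.13088582, 0.43464982]), array([0.68134198, 0.13204186, 0.43548388]))
[[210.62246403 420.62827909]]
lip 0.01 [[0.46857375 0.12888489 0.01      ]]
lip 0.02 [[0.46233465 0.14030482 0.02      ]]
lip 0.03 [[0.45609554 0.15172475 0.03      ]]
```

View pics/lip.png

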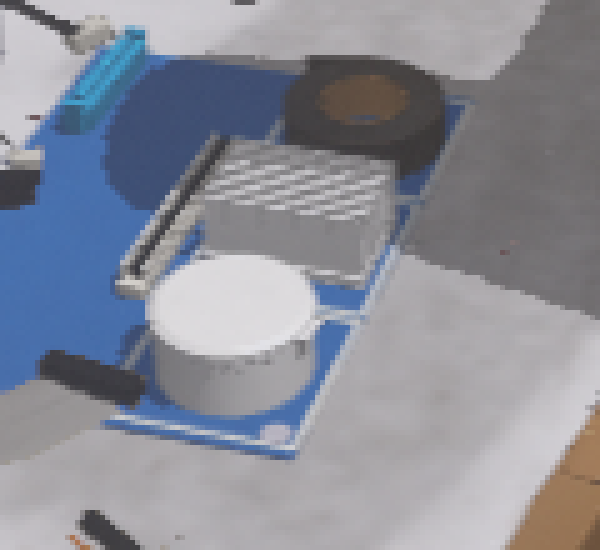

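Run:
```python
from h import *
print(unp("top",np.array([(57,180),(57,213),(40,72),(15,90)])/2.5+[170,130],.005).round(3))
print(unp("scene",np.array([(150,460),(200,472)])/3+[190,150],.005).round(3))
c,s=np.cos(.15),np.sin(.15)
for n,a in(("30",30),("40",40)):
  for r in (42,57):
    for sg in(1,-1):
      A=np.radians(a)+.15; print(n,r,sg,(np.array([.4962,.161])+sg*r/1000*np.array([np.cos(A),np.sin(A)])).round(3))
```

```text
[[0.535 0.218 0.005]
 [0.504 0.217 0.005]
 [0.635 0.24  0.005]
 [0.618 0.263 0.005]]
[[0.552 0.188 0.005]
 [0.521 0.185 0.005]]
30 42 1 [0.529 0.187]
30 42 -1 [0.463 0.135]
30 57 1 [0.541 0.197]
30 57 -1 [0.452 0.125]
40 42 1 [0.524 0.193]
40 42 -1 [0.468 0.129]
40 57 1 [0.534 0.204]
40 57 -1 [0.459 0.118]
```

```bash
python3 -m handwheel '[[0.085,[0,0,0],[-6.9,0,0]],[0.085,[0,0,0],[-6.9,0,0]],[0.085,[0,0,0],[-6.9,0,0]],[0.085,[0,0,0],[-6.9,0,0]],[0.085,[0,0,0],[-6.9,0,0]],[0.085,[0,0,0],[-6.9,0,0]],[0.085,[0,0,0],[-6.9,0,0]],[0.085,[0,0,0],[-6.9,0,0]],[0.085,[0,0,0],[-6.9,0,0]],[0.085,[0,0,0],[-6.6,0,0]]]' 60; python3 go.py .519 .018 .12 0
```

```text
t: 2.53
tool_pos: [0.227, -0.5823, 0.2083]
tool_rot: [1.205, 1.212, -1.205]
contact_force: [0.3, -0.2, 0.3]
opening: 0.085
t 2.53 pos [ 0.227  -0.5823  0.2083] jaw 0.3 tilt [-0.  0. -1.] open 0.085 F [ 0.3 -0.2  0.3] q [-1.32  0.05  1.61 -0.    1.48 -1.32]
turn [ 0.34 -0.    0.  ] shift after turn(mm) [  88.3  292.  -600.3] | shift before turn [  88.3  295.5 -598.6]
```

```bash
python3 -m handwheel '[[0.085,[0,0.016,-0.033],[0,0,0]],[0.085,[0,0.016,-0.033],[0,0,0]],[0.085,[0,0.016,-0.033],[0,0,0]],[0.085,[0,0.016,-0.033],[0,0,0]],[0.085,[0,0.016,-0.033],[0,0,0]],[0.085,[0,0.016,-0.033],[0,0,0]],[0.085,[0,0.016,-0.033],[0,0,0]],[0.085,[0,0.016,-0.033],[0,0,0]],[0.085,[0,0.016,-0.033],[0,0,0]],[0.085,[0,0.016,-0.033],[0,0,0]]]' ; python3 -m handwheel '[[0.085,[0.005,0.016,-0.033],[0,0,0]],[0.085,[0.005,0.016,-0.033],[0,0,0]],[0.085,[0.005,0.016,-0.033],[0,0,0]],[0.085,[0.005,0.016,-0.033],[0,0,0]],[0.085,[0.01,0.016,-0.033],[0,0,0]],[0.085,[0.01,0.016,-0.033],[0,0,0]],[0.085,[0.01,0.016,-0.033],[0,0,0]],[0.085,[0.01,0.016,-0.03],[0,0,0]],[0.085,[0,0,0],[0,0,0]]]'; python3 go.py .519 .018 .005 0
```

```text
t: 3.37
tool_pos: [0.3875, -0.2507, 0.2086]
tool_rot: [1.209, 1.208, -1.209]
contact_force: [0.3, -0.1, -1.1]
opening: 0.0847
t: 4.12
tool_pos: [0.5152, 0.0134, 0.1461]
tool_rot: [1.206, 1.216, -1.206]
contact_force: [-0.8, -0.1, -0.1]
opening: 0.0853
t 4.12 pos [0.5152 0.0134 0.1461] jaw 0.3 tilt [-0.003  0.003 -1.   ] open 0.0853 F [-0.8 -0.1 -0.1] q [-0.12 -0.16  1.93  0.    1.38 -0.13]
turn [ 0.32 -0.14  0.16] shift after turn(mm) [141.1   3.8  -4.6] | shift before turn [141.1   4.2  -4.2]
```

```bash
python3 -m handwheel '[[0.085,[0.03,0.004,-0.004],[0,0,0]],[0.085,[0.03,0,0],[0,0,0]],[0.085,[0.025,0,0],[0,0,0]],[0.085,[0,0,0],[0,0,0]],[0.085,[0,0,0],[0,0,0]]]' ; python3 go.py .519 .018 .005 0
python3 - <<'E'
from h import *
im=np.hstack([ctrl.get_image("scene")[200:340,180:380],ctrl.get_image("top")[130:270,150:350]])
cv2.imwrite("pics/a1.png",cv2.resize(im[:,:,::-1],None,fx=2,fy=2,interpolation=cv2.INTER_CUBIC))
E
```

```text
t: 4.53
tool_pos: [0.5177, 0.0126, 0.0622]
tool_rot: [1.208, 1.212, -1.212]
contact_force: [-0.6, -0.5, 1.3]
opening: 0.085
t 4.53 pos [0.5177 0.0126 0.0622] jaw -0.0 tilt [-0.003  0.    -1.   ] open 0.085 F [-0.6 -0.5  1.3] q [-0.12 -0.06  1.98 -0.    1.22 -0.12]
turn [-0.01 -0.02  0.19] shift after turn(mm) [57.2  1.3 -5.4] | shift before turn [57.2  1.5 -5.4]
```

View pics/a1.png

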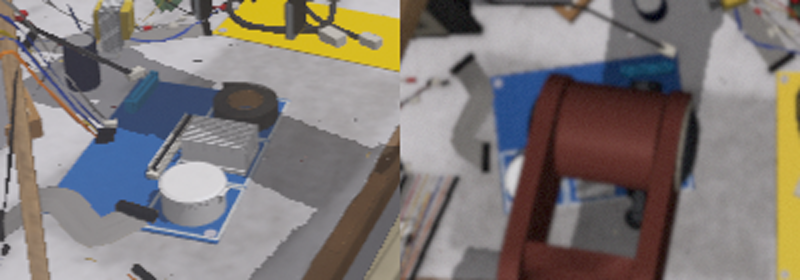

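Run:
```python
from h import *
print(proj("scene",[(.5177,.0126,.0622),(.475,.0126,.075),(.56,.0126,.075),(.519,.018,.02)]), proj("top",[(.5177,.0126,.0622),(.475,.0126,.075),(.56,.0126,.075)]))
im=ctrl.get_image("scene"); cv2.imwrite("pics/a2.png",im[:,:,::-1])
```

```text
[[304.06119052 229.67071831]
 [324.67768119 228.39644241]
 [283.92607563 219.29141211]
 [302.84118137 249.93965098]] [[278.39512856 210.24665824]
 [277.02559225 229.82387439]
 [278.46636022 190.15582117]]
```

View pics/a2.png

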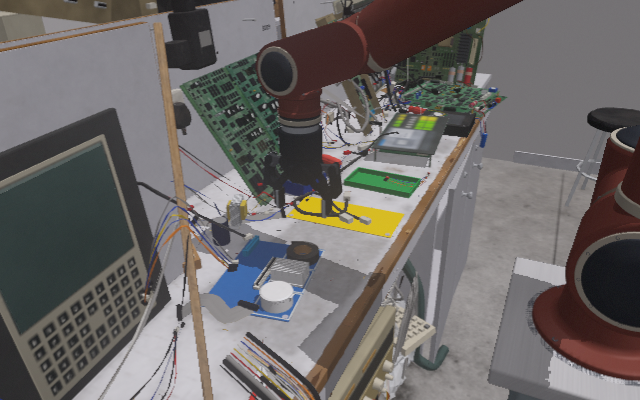

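```bash
python3 -m handwheel '[[0.085,[0.025,0.001,-0.005],[0,0,0]],[0.085,[0,0,0],[0,0,0]],[0.085,[0,0,0],[0,0,0]],[0.085,[0,0,0],[0,0,0]]]' ; python3 go.py .519 .018 .005 0
```

```text
t: 5.02
tool_pos: [0.5209, 0.0175, 0.0399]
tool_rot: [1.21, 1.208, -1.208]
contact_force: [0.0, -1.0, 0.0]
opening: 0.0853
t 5.02 pos [0.5209 0.0175 0.0399] jaw 0.0 tilt [ 0.002 -0.    -1.   ] open 0.0853 F [ 0. -1.  0.] q [-0.11 -0.03  1.99 -0.    1.18 -0.11]
turn [ 0.01  0.02 -0.1 ] shift after turn(mm) [34.9 -1.9 -0.5] | shift before turn [34.8 -1.9 -0.5]
```

```bash
python3 -m handwheel '[[0.085,[0.015,-0.001,0],[0,0,0]],[0.085,[0.012,0,0],[0,0,0]],[0.085,[0.006,0,0],[0,0,0]],[0.085,[0,0,0],[0,0,0]],[0.085,[0,0,0],[0,0,0]]]' ; python3 go.py .519 .018 .005 0;  python3 -m handwheel '[[0.055,[0,0,0],[0,0,0]],[0.055,[0,0,0],[0,0,0]],[0.055,[0,0,0],[0,0,0]],[0.055,[0,0,0],[0,0,0]],[0.055,[0,0,0],[0,0,0]],[0.055,[0,0,0],[0,0,0]]]' 40
```

```text
t: 5.43
tool_pos: [0.5188, 0.0177, 0.0051]
tool_rot: [1.209, 1.21, -1.21]
contact_force: [0.2, -0.7, 1.0]
opening: 0.085
t 5.43 pos [0.5188 0.0177 0.0051] jaw -0.0 tilt [-0.001  0.    -1.   ] open 0.085 F [ 0.2 -0.7  1. ] q [-0.11  0.02  2.01 -0.    1.11 -0.11]
turn [-0.   -0.    0.05] shift after turn(mm) [ 0.1  0.2 -0.3] | shift before turn [ 0.1  0.2 -0.3]
t: 5.93
tool_pos: [0.5192, 0.0177, 0.0055]
tool_rot: [1.209, 1.209, -1.209]
contact_force: [-1.0, 0.7, -0.7]
opening: 0.0548
```

```bash
python3 - <<'E'
from h import *
im=ctrl.get_image("scene")[190:320,210:370]
cv2.imwrite("pics/a3.png",cv2.resize(im[:,:,::-1],None,fx=5,fy=4.6,interpolation=cv2.INTER_CUBIC))
E
python3 go.py
```

```text
t 5.98 pos [0.5191 0.0177 0.0054] jaw 0.0 tilt [ 0. -0. -1.] open 0.0552 F [ 0.1 -0.3  0.2] q [-0.11  0.02  2.01 -0.    1.11 -0.11]
```

View pics/a3.png

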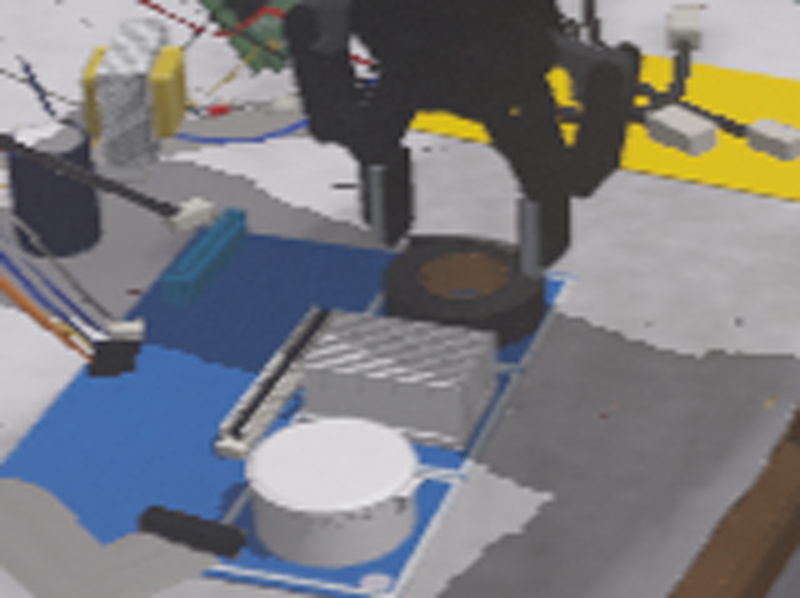

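Run:
```python
from h import *
print(proj("scene",[(.491,.0177,.011),(.547,.0177,.011),(.519,.0177,.0055),(.491,.0177,.03),(.519,.0177,.021)]))
for z in (.01,.02,.03,.04): print(z,unp("scene",[[316,250],[210+385/5,190+240/4.6]],z).round(4).tolist())
im=ctrl.get_image("top")[130:270,200:360]
cv2.imwrite("pics/a4.png",cv2.resize(im[:,:,::-1],None,fx=5,fy=4.2,interpolation=cv2.INTER_CUBIC))
```

```text
[[316.24535285 257.10974051]
 [290.15900089 250.6138976 ]
 [303.14687484 256.23190229]
 [316.0563504  248.63530797]
 [302.89600459 249.41886625]]
0.01 [[0.5028, -0.0059, 0.01], [0.5682, -0.0085, 0.01]]
0.02 [[0.4959, 0.0081, 0.02], [0.5601, 0.0055, 0.02]]
0.03 [[0.4891, 0.022, 0.03], [0.552, 0.0195, 0.03]]
0.04 [[0.4822, 0.0359, 0.04], [0.5439, 0.0335, 0.04]]
```

View pics/a4.png

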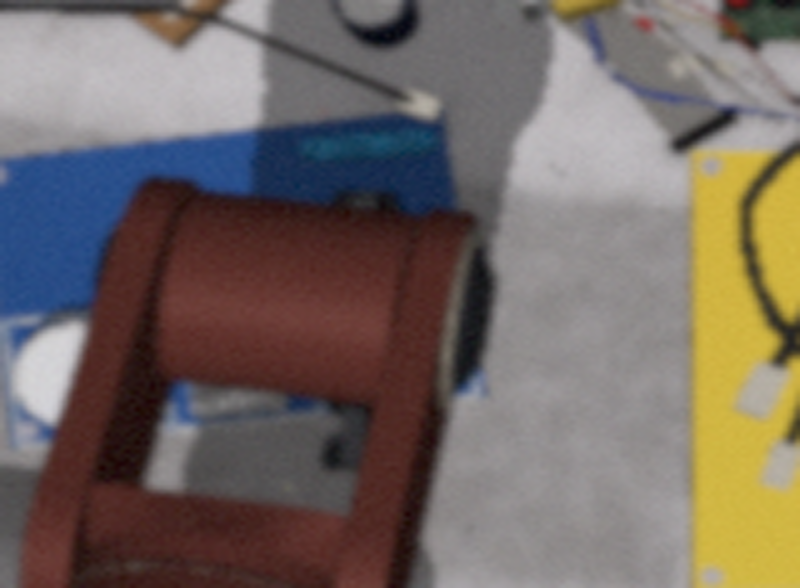

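```bash
python3 -m handwheel '[[0.085,[0,0,0],[0,0,0]],[0.085,[0,0,0],[0,0,0]],[0.085,[0,0,0],[0,0,0]],[0.085,[0,0,0],[0,0,0]],[0.085,[0.004,0,0],[0,0,0]],[0.085,[0.004,0,0],[0,0,0]],[0.085,[0,0,0],[0,0,0]],[0.085,[0,0,0],[0,0,0]]]';  python3 - <<'E'
from h import *
im=ctrl.get_image("scene")[190:320,210:370]
cv2.imwrite("pics/a5.png",cv2.resize(im[:,:,::-1],None,fx=5,fy=4.6,interpolation=cv2.INTER_CUBIC))
E
python3 go.py
```

```text
t: 6.7
tool_pos: [0.5185, 0.0178, -0.0034]
tool_rot: [1.209, 1.21, -1.21]
contact_force: [-0.2, 1.2, -0.2]
opening: 0.0848
t 6.75 pos [ 0.5188  0.0178 -0.0031] jaw 0.0 tilt [-0.001  0.    -1.   ] open 0.0851 F [ 0.9 -0.2 -1. ] q [-0.11  0.04  2.01 -0.    1.1  -0.11]
```

View pics/a5.png

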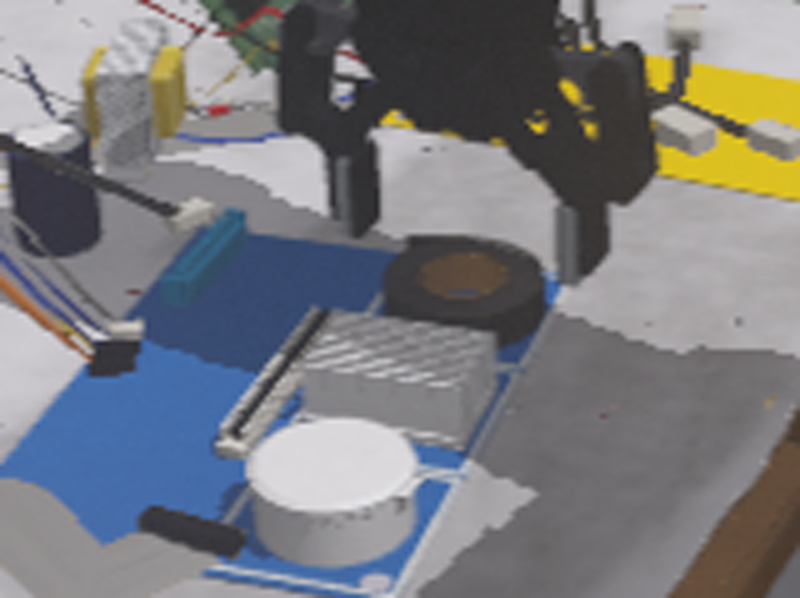

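```bash
python3 - <<'E'
from h import *
print(unp("top",[[200+360/5,130+200/4.2],[200+340/5,130+450/4.2],],.07).round(3))
for z in (0,.01,.02,.03): print(z,unp("scene",[[210+573/5,190+283/4.6],[210+352/5,190+236/4.6]],z).round(4).tolist())
E
python3 -m handwheel '[[0.085,[0.004,0,0],[0,0,0]],[0.085,[0.004,0,0],[0,0,0]],[0.085,[0,0,0],[0,0,0]]]'
```

```text
[[0.587 0.028 0.07 ]
 [0.459 0.032 0.07 ]]
0 [[0.4918, -0.0217, 0.0], [0.5902, -0.02, 0.0]]
0.01 [[0.4853, -0.0077, 0.01], [0.5819, -0.006, 0.01]]
0.02 [[0.4787, 0.0063, 0.02], [0.5735, 0.0079, 0.02]]
0.03 [[0.4722, 0.0202, 0.03], [0.5651, 0.0219, 0.03]]
t: 7.0
tool_pos: [0.5182, 0.0178, -0.0117]
tool_rot: [1.209, 1.211, -1.21]
contact_force: [0.0, -0.6, 0.5]
opening: 0.0851
```

```bash
python3 -m handwheel '[[0.085,[0.004,0,0],[0,0,0]],[0.085,[0,0,0],[0,0,0]],[0.055,[0,0,0],[0,0,0]],[0.055,[0,0,0],[0,0,0]],[0.055,[0,0,0],[0,0,0]],[0.055,[0,0,0],[0,0,0]],[0.055,[0,0,0],[0,0,0]]]' 30;  python3 - <<'E'
from h import *
im=ctrl.get_image("scene")[190:320,210:370]
cv2.imwrite("pics/a6.png",cv2.resize(im[:,:,::-1],None,fx=5,fy=4.6,interpolation=cv2.INTER_CUBIC))
E
python3 go.py
```

```text
t: 7.58
tool_pos: [0.5196, 0.0177, -0.0141]
tool_rot: [1.21, 1.208, -1.208]
contact_force: [0.9, -0.1, 3.0]
opening: 0.0599
t 7.63 pos [ 0.5196  0.0177 -0.0141] jaw 0.0 tilt [ 0.001 -0.    -1.   ] open 0.0603 F [ 0.2 -0.7  2.9] q [-0.11  0.06  2.01  0.    1.07 -0.11]
```

View pics/a6.png

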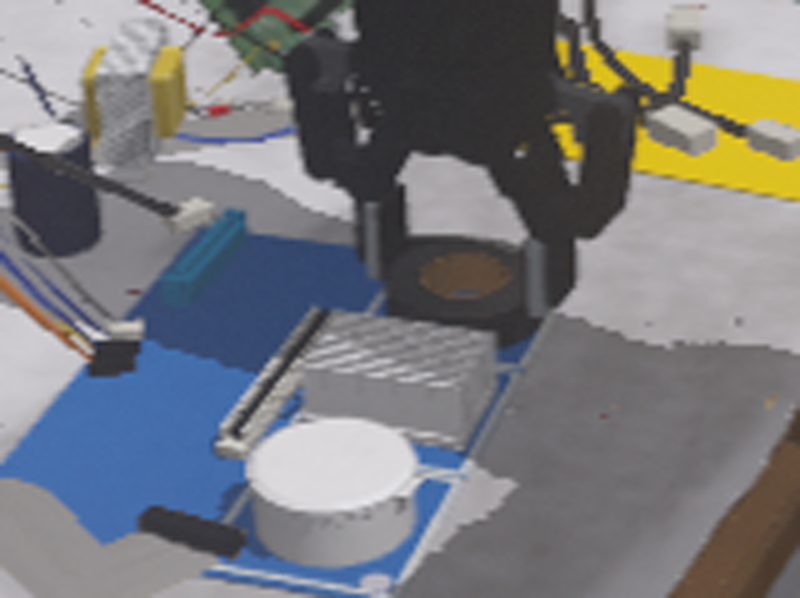

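```bash
python3 -m handwheel '[[0.055,[-0.01,0,0],[0,0,0]],[0.055,[-0.025,0,0],[0,0,0]],[0.055,[-0.03,0,0],[0,0,0]],[0.055,[-0.03,0,0],[0,0,0]],[0.055,[0,0,0],[0,0,0]],[0.055,[0,0,0],[0,0,0]]]';  python3 - <<'E'
from h import *
im=ctrl.get_image("scene")[190:320,210:370]
cv2.imwrite("pics/a7.png",cv2.resize(im[:,:,::-1],None,fx=4,fy=4,interpolation=cv2.INTER_CUBIC))
E
python3 go.py .575 -.170 .08 0
```

```text
t: 8.13
tool_pos: [0.5207, 0.0176, 0.0831]
tool_rot: [1.211, 1.205, -1.206]
contact_force: [0.6, 0.2, -1.3]
opening: 0.0603
t 8.18 pos [0.5191 0.0177 0.081 ] jaw 0.0 tilt [ 0.001 -0.    -1.   ] open 0.0605 F [-1.1  0.1 -1.2] q [-0.11 -0.09  1.97 -0.    1.26 -0.11]
turn [ 0.    0.01 -0.06] shift after turn(mm) [  1.   55.9 187.7] | shift before turn [  1.1  55.8 187.7]
```

View pics/a7.png

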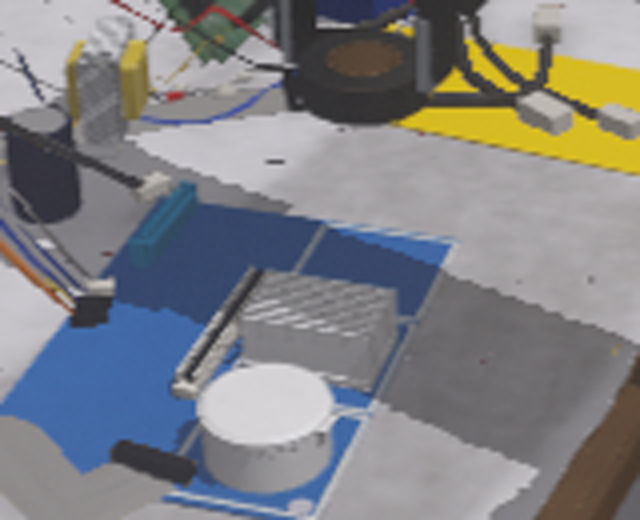

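The tape is lifted level in the jaws at (360,60). Carrying it over to the yellow mat.

```bash
python3 -m handwheel '[[0.055,[0,0.008,0.027],[0,0,0]],[0.055,[0,0.008,0.027],[0,0,0]],[0.055,[0,0.008,0.027],[0,0,0]],[0.055,[0,0.008,0.027],[0,0,0]],[0.055,[0,0.008,0.027],[0,0,0]],[0.055,[0,0.008,0.027],[0,0,0]],[0.055,[0,0.008,0.026],[0,0,0]],[0.055,[0,0,0],[0,0,0]],[0.055,[0,0,0],[0,0,0]]]'; python3 go.py .575 -.170 -.013 0
```

```text
t: 8.93
tool_pos: [0.5737, -0.1708, 0.0781]
tool_rot: [1.21, 1.212, -1.213]
contact_force: [0.6, 0.2, -0.1]
opening: 0.0603
t 8.93 pos [ 0.5737 -0.1708  0.0781] jaw -0.1 tilt [-0.004  0.002 -1.   ] open 0.0603 F [ 0.6  0.2 -0.1] q [-0.41  0.11  1.78  0.    1.26 -0.41]
turn [-0.12 -0.1   0.21] shift after turn(mm) [91.1  1.3 -0.8] | shift before turn [91.1  1.6 -0.7]
```

```bash
python3 -m handwheel '[[0.055,[0.03,0,0],[0,0,0]],[0.055,[0.03,0,0],[0,0,0]],[0.055,[0.02,0,0],[0,0,0]],[0.055,[0.008,0,0],[0,0,0]],[0.055,[0,0,0],[0,0,0]],[0.055,[0,0,0],[0,0,0]]]'; python3 go.py .575 -.170 -.013 0;python3 - <<'E'
from h import *
im=ctrl.get_image("scene")[150:280,260:420]
cv2.imwrite("pics/a8.png",cv2.resize(im[:,:,::-1],None,fx=4,fy=4,interpolation=cv2.INTER_CUBIC))
E
```

```text
t: 9.43
tool_pos: [0.5746, -0.1694, -0.0079]
tool_rot: [1.209, 1.211, -1.209]
contact_force: [0.1, -0.4, 0.5]
opening: 0.0602
t 9.43 pos [ 0.5746 -0.1694 -0.0079] jaw 0.0 tilt [-0.001  0.001 -1.   ] open 0.0602 F [ 0.1 -0.4  0.5] q [-0.41  0.22  1.82  0.    1.11 -0.41]
turn [ 0.05 -0.03  0.06] shift after turn(mm) [5.1 0.4 0.6] | shift before turn [5.1 0.4 0.6]
```

View pics/a8.png

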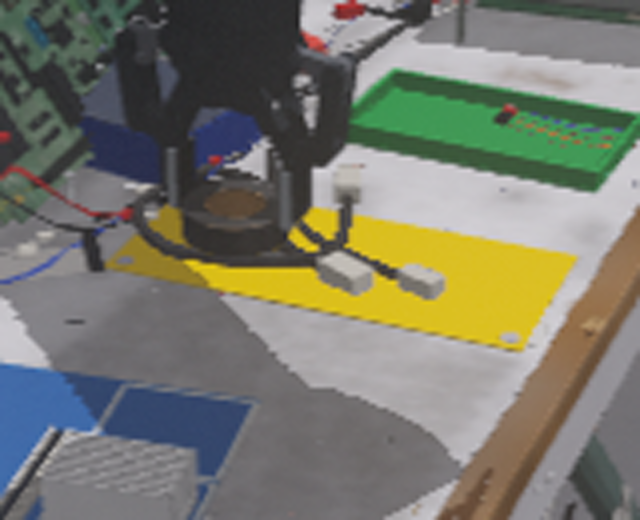

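```bash
python3 -m handwheel '[[0.055,[0.003,0,0],[0,0,0]],[0.055,[0.003,0,0],[0,0,0]],[0.055,[0,0,0],[0,0,0]],[0.055,[0,0,0],[0,0,0]]]'; python3 go.py
```

```text
t: 9.82
tool_pos: [0.5753, -0.1703, -0.0132]
tool_rot: [1.209, 1.209, -1.209]
contact_force: [0.7, 0.4, -0.4]
opening: 0.0607
t 9.82 pos [ 0.5753 -0.1703 -0.0132] jaw 0.0 tilt [ 0.001 -0.    -1.   ] open 0.0607 F [ 0.7  0.4 -0.4] q [-0.41  0.23  1.82  0.    1.1  -0.41]
```

```bash
python3 -m handwheel '[[0.055,[0.002,0,0],[0,0,0]],[0.055,[0,0,0],[0,0,0]],[0.055,[0,0,0],[0,0,0]]]'; python3 go.py;  python3 -m handwheel '[[0.08,[0,0,0],[0,0,0]],[0.08,[0,0,0],[0,0,0]],[0.08,[0,0,0],[0,0,0]],[0.08,[-0.01,0,0],[0,0,0]],[0.08,[-0.03,0,0],[0,0,0]],[0.08,[-0.04,0,0],[0,0,0]],[0.08,[-0.02,0,0],[0,0,0]],[0.08,[0,0,0],[0,0,0]]]'; python3 go.py .4962 .161 .08 38.5
```

```text
t: 10.07
tool_pos: [0.5756, -0.1705, -0.0141]
tool_rot: [1.209, 1.209, -1.209]
contact_force: [-1.4, 0.2, 6.3]
opening: 0.0601
t 10.07 pos [ 0.5756 -0.1705 -0.0141] jaw -0.0 tilt [ 0.001 -0.    -1.   ] open 0.0601 F [-1.4  0.2  6.3] q [-0.41  0.23  1.82 -0.    1.09 -0.41]
t: 10.73
tool_pos: [0.5793, -0.1721, 0.0921]
tool_rot: [1.211, 1.197, -1.203]
contact_force: [1.5, -1.1, 0.8]
opening: 0.0802
t 10.73 pos [ 0.5793 -0.1721  0.0921] jaw 0.0 tilt [ 0.011 -0.005 -1.   ] open 0.0802 F [ 1.5 -1.1  0.8] q [-0.41  0.09  1.77  0.    1.27 -0.41]
turn [-38.5    0.49  -0.53] shift after turn(mm) [  12.1  142.3 -312.4] | shift before turn [   9.5  -83.3 -333.2]
```

```bash
python3 -m handwheel '[[0.072,[0,0,0],[-6.5,0,0]],[0.072,[0,0,0],[-6.5,0,0]],[0.072,[0,0,0],[-6.5,0,0]],[0.072,[0,0,0],[-6.5,0,0]],[0.072,[0,0,0],[-6.5,0,0]],[0.072,[0,0,0],[-6,0,0]]]'; python3 -m handwheel '[[0.072,[0,0.014,-0.031],[0,0,0]],[0.072,[0,0.014,-0.031],[0,0,0]],[0.072,[0,0.014,-0.031],[0,0,0]],[0.072,[0,0.014,-0.031],[0,0,0]],[0.072,[0,0.014,-0.031],[0,0,0]],[0.072,[0,0.014,-0.031],[0,0,0]],[0.072,[0,0.014,-0.031],[0,0,0]],[0.072,[0,0.014,-0.031],[0,0,0]],[0.072,[0,0.014,-0.031],[0,0,0]],[0.072,[0,0.014,-0.031],[0,0,0]]]'; python3 -m handwheel '[[0.072,[0,0,0],[0,0,0]],[0.072,[0,0,0],[0,0,0]]]'; python3 go.py .4962 .161 .025 38.5
```

```text
t: 11.23
tool_pos: [0.5745, -0.17, 0.0837]
tool_rot: [0.697, 1.457, -0.697]
contact_force: [-0.1, 0.3, 0.2]
opening: 0.0717
t: 12.07
tool_pos: [0.4905, 0.1609, 0.084]
tool_rot: [0.701, 1.455, -0.702]
contact_force: [0.9, 0.3, 0.5]
opening: 0.0717
t: 12.23
tool_pos: [0.4907, 0.1607, 0.0839]
tool_rot: [0.698, 1.456, -0.7]
contact_force: [-0.9, -0.8, -0.9]
opening: 0.0721
t 12.23 pos [0.4907 0.1607 0.0839] jaw 38.7 tilt [-0.001 -0.    -1.   ] open 0.0721 F [-0.9 -0.8 -0.9] q [ 0.17 -0.1   1.97 -0.    1.26 -0.5 ]
turn [ 0.19 -0.01  0.05] shift after turn(mm) [58.9  4.5  3.2] | shift before turn [58.9  4.5  3.2]
```

```bash
python3 -m handwheel '[[0.072,[0.02,0.0045,0.003],[0,0,0]],[0.072,[0.03,0,0],[0,0,0]],[0.072,[0.009,0,0],[0,0,0]],[0.072,[0,0,0],[0,0,0]],[0.072,[0,0,0],[0,0,0]]]'; python3 go.py .4962 .161 -.012 38.5;python3 - <<'E'
from h import *
im=ctrl.get_image("scene")[190:330,200:360]
cv2.imwrite("pics/a9.png",cv2.resize(im[:,:,::-1],None,fx=4,fy=4,interpolation=cv2.INTER_CUBIC))
E
```

```text
t: 12.65
tool_pos: [0.4966, 0.1591, 0.0249]
tool_rot: [0.702, 1.456, -0.704]
contact_force: [0.3, 0.3, 0.3]
opening: 0.0717
t 12.65 pos [0.4966 0.1591 0.0249] jaw 38.4 tilt [-0.002 -0.    -1.   ] open 0.0717 F [0.3 0.3 0.3] q [ 0.17 -0.    1.99 -0.    1.15 -0.5 ]
turn [-0.07 -0.04  0.09] shift after turn(mm) [36.9  0.9 -1.8] | shift before turn [36.9  0.9 -1.8]
```

View pics/a9.png

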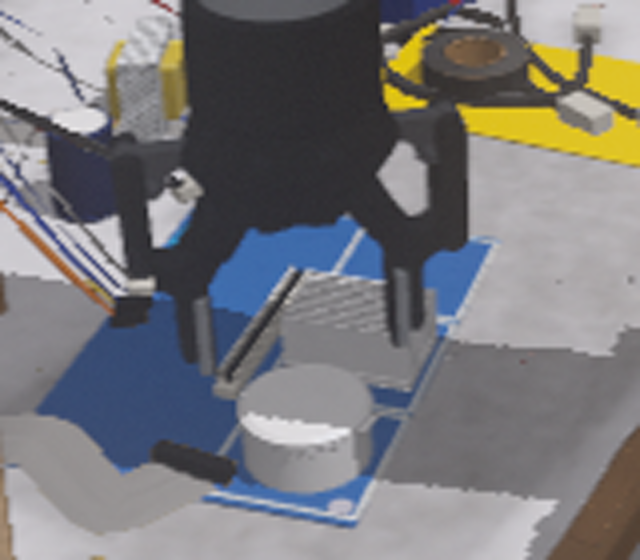

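```bash
python3 -m handwheel '[[0.072,[0.015,0.001,-0.002],[0,0,0]],[0.072,[0.01,0,0],[0,0,0]],[0.072,[0.006,0,0],[0,0,0]],[0.072,[0.006,0,0],[0,0,0]],[0.072,[0,0,0],[0,0,0]]]'; python3 go.py .4962 .161 -.012 38.5;python3 - <<'E'
from h import *
im=ctrl.get_image("scene")[190:330,200:360]
cv2.imwrite("pics/a10.png",cv2.resize(im[:,:,::-1],None,fx=4,fy=4,interpolation=cv2.INTER_CUBIC))
E
```

```text
t: 13.12
tool_pos: [0.4957, 0.1619, -0.0127]
tool_rot: [0.701, 1.456, -0.703]
contact_force: [-0.1, 0.3, -0.2]
opening: 0.072
t 13.12 pos [ 0.4957  0.1619 -0.0127] jaw 38.5 tilt [-0.002 -0.    -1.   ] open 0.072 F [-0.1  0.3 -0.2] q [ 0.17  0.06  2.01 -0.    1.08 -0.5 ]
turn [-0.   -0.05  0.1 ] shift after turn(mm) [-0.7 -0.2  1. ] | shift before turn [-0.7 -0.2  1. ]
```

View pics/a10.png

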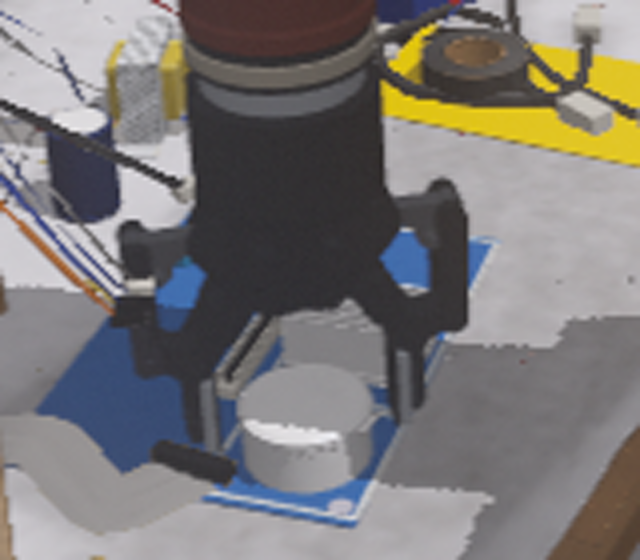

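```bash
python3 -m handwheel '[[0.05,[0,0,0],[0,0,0]],[0.05,[0,0,0],[0,0,0]],[0.05,[0,0,0],[0,0,0]],[0.05,[0,0,0],[0,0,0]]]' 30; python3 go.py;python3 -m handwheel '[[0.05,[-0.01,0,0],[0,0,0]],[0.05,[-0.025,0,0],[0,0,0]],[0.05,[-0.035,0,0],[0,0,0]],[0.05,[-0.035,0,0],[0,0,0]],[0.05,[0,0,0],[0,0,0]],[0.05,[0,0,0],[0,0,0]]]'; python3 go.py .425 -.175 .09 0
python3 - <<'E'
from h import *
im=ctrl.get_image("scene")[190:330,200:360]
cv2.imwrite("pics/a11.png",cv2.resize(im[:,:,::-1],None,fx=4,fy=4,interpolation=cv2.INTER_CUBIC))
E
```

```text
t: 13.5
tool_pos: [0.4973, 0.1623, -0.0108]
tool_rot: [0.702, 1.453, -0.701]
contact_force: [-0.6, 0.6, 3.6]
opening: 0.0546
t 13.5 pos [ 0.4973  0.1623 -0.0108] jaw 38.5 tilt [ 0.002  0.    -1.   ] open 0.0546 F [-0.6  0.6  3.6] q [ 0.17  0.06  2.   -0.    1.08 -0.5 ]
t: 14.0
tool_pos: [0.4986, 0.1626, 0.0968]
tool_rot: [0.704, 1.449, -0.698]
contact_force: [-0.1, 0.7, -1.1]
opening: 0.0546
t 14.0 pos [0.4986 0.1626 0.0968] jaw 38.5 tilt [ 0.006  0.001 -1.   ] open 0.0546 F [-0.1  0.7 -1.1] q [ 0.17 -0.1   1.95  0.    1.28 -0.5 ]
turn [38.51  0.06 -0.37] shift after turn(mm) [  6.8 -73.6 337.6] | shift before turn [   5.9 -267.8  218.3]
```

View pics/a11.png

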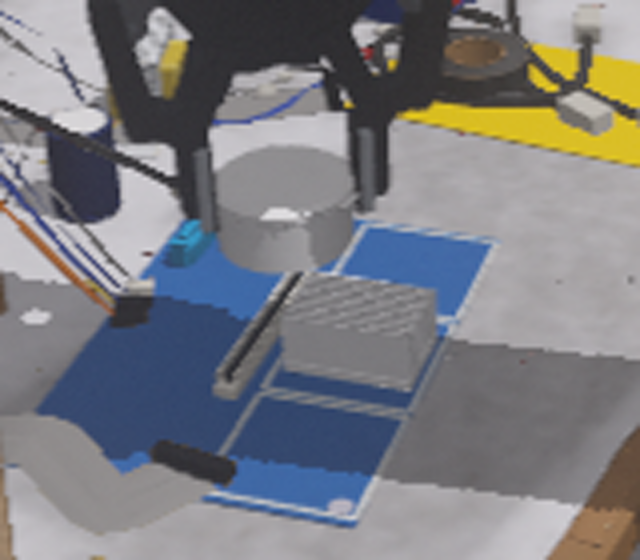

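```bash
python3 -m handwheel '[[0.05,[0,-0.03,0.024],[0,0,0]],[0.05,[0,-0.03,0.024],[0,0,0]],[0.05,[0,-0.03,0.024],[0,0,0]],[0.05,[0,-0.03,0.024],[0,0,0]],[0.05,[0,-0.03,0.024],[0,0,0]],[0.05,[0,-0.03,0.024],[0,0,0]],[0.05,[0,-0.03,0.024],[0,0,0]],[0.05,[0,-0.03,0.024],[0,0,0]],[0.05,[0,-0.028,0.026],[0,0,0]],[0.05,[0,0,0],[0,0,0]]]'; python3 go.py .425 -.175 .0 38.5
```

```text
t: 14.88
tool_pos: [0.4201, -0.1799, 0.0916]
tool_rot: [0.705, 1.455, -0.709]
contact_force: [-0.1, -0.1, -0.7]
opening: 0.0543
t 14.88 pos [ 0.4201 -0.1799  0.0916] jaw 38.1 tilt [-0.003 -0.001 -1.   ] open 0.0543 F [-0.1 -0.1 -0.7] q [-0.57 -0.26  2.1  -0.    1.3  -1.23]
turn [-0.39 -0.07  0.18] shift after turn(mm) [91.6  6.9 -0.8] | shift before turn [91.6  7.2 -0.7]
```

```bash
python3 -m handwheel '[[0.05,[0.03,0.004,0],[0,0,0]],[0.05,[0.03,0,0],[0,0,0]],[0.05,[0.025,0,0],[0,0,0]],[0.05,[0.01,0,0],[0,0,0]],[0.05,[0,0,0],[0,0,0]],[0.05,[0,0,0],[0,0,0]]]'; python3 go.py .425 -.175 -.012 38.5
python3 - <<'E'
from h import *
im=ctrl.get_image("scene")[150:290,270:430]
cv2.imwrite("pics/a12.png",cv2.resize(im[:,:,::-1],None,fx=4,fy=4,interpolation=cv2.INTER_CUBIC))
E
```

```text
t: 15.38
tool_pos: [0.4249, -0.1721, -0.0025]
tool_rot: [0.702, 1.457, -0.701]
contact_force: [0.2, -0.7, -0.3]
opening: 0.0544
t 15.38 pos [ 0.4249 -0.1721 -0.0025] jaw 38.5 tilt [-0.002  0.001 -1.   ] open 0.0544 F [ 0.2 -0.7 -0.3] q [-0.55 -0.11  2.15  0.    1.1  -1.22]
turn [ 0.02 -0.14  0.05] shift after turn(mm) [ 9.5 -1.8  2.3] | shift before turn [ 9.5 -1.8  2.4]
```

View pics/a12.png

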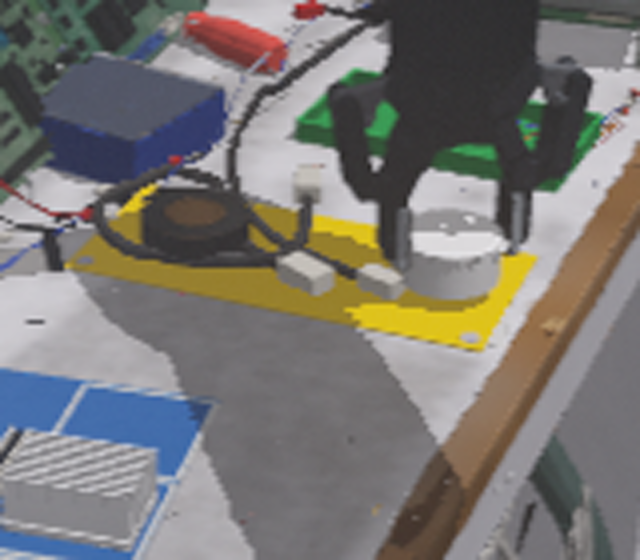

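```bash
python3 -m handwheel '[[0.05,[0.004,0,0],[0,0,0]],[0.05,[0.003,0,0],[0,0,0]],[0.05,[0.002,0,0],[0,0,0]],[0.05,[0,0,0],[0,0,0]],[0.05,[0,0,0],[0,0,0]]]'; python3 go.py
```

```text
t: 15.85
tool_pos: [0.4258, -0.1729, -0.0105]
tool_rot: [0.701, 1.454, -0.702]
contact_force: [0.4, 0.8, -0.6]
opening: 0.0549
t 15.85 pos [ 0.4258 -0.1729 -0.0105] jaw 38.5 tilt [ 0. -0. -1.] open 0.0549 F [ 0.4  0.8 -0.6] q [-0.55 -0.1   2.15  0.    1.08 -1.22]
```

```bash
python3 -m handwheel '[[0.05,[0.002,0,0],[0,0,0]],[0.05,[0,0,0],[0,0,0]]]'; python3 go.py; python3 -m handwheel '[[0.078,[0,0,0],[0,0,0]],[0.078,[0,0,0],[0,0,0]],[0.078,[0,0,0],[0,0,0]],[0.078,[-0.01,0,0],[0,0,0]],[0.078,[-0.03,0,0],[0,0,0]],[0.078,[-0.04,0,0],[0,0,0]],[0.078,[-0.02,0,0],[0,0,0]],[0.07,[0,0,0],[0,0,0]]]'; python3 go.py .5075 .090 .09 98.6
```

```text
t: 16.02
tool_pos: [0.426, -0.173, -0.0108]
tool_rot: [0.702, 1.456, -0.702]
contact_force: [-6.0, 3.1, 12.4]
opening: 0.0541
t 16.02 pos [ 0.426  -0.173  -0.0108] jaw 38.5 tilt [-0.001  0.    -1.   ] open 0.0541 F [-6.   3.1 12.4] q [-0.55 -0.09  2.15 -0.    1.08 -1.22]
t: 16.68
tool_pos: [0.4294, -0.1751, 0.0942]
tool_rot: [0.699, 1.443, -0.701]
contact_force: [0.3, -0.9, 0.5]
opening: 0.0705
t 16.68 pos [ 0.4294 -0.1751  0.0942] jaw 38.5 tilt [ 0.01  -0.006 -1.   ] open 0.0705 F [ 0.3 -0.9  0.5] q [-0.55 -0.26  2.1   0.    1.29 -1.22]
turn [-60.09   0.69   0.12] shift after turn(mm) [  4.2 250.4 116.8] | shift before turn [   3.3  226.1 -158.9]
```

```bash
python3 -m handwheel '[[0.07,[0,0,0],[-6.7,0,0]],[0.07,[0,0,0],[-6.7,0,0]],[0.07,[0,0,0],[-6.7,0,0]],[0.07,[0,0,0],[-6.7,0,0]],[0.07,[0,0,0],[-6.7,0,0]],[0.07,[0,0,0],[-6.7,0,0]],[0.07,[0,0,0],[-6.7,0,0]],[0.07,[0,0,0],[-6.7,0,0]],[0.07,[0,0,0],[-6.7,0,0]]]'; python3 go.py .5075 .090 .09 99
```

```text
t: 17.43
tool_pos: [0.4252, -0.1726, 0.0868]
tool_rot: [-0.125, 1.568, 0.126]
contact_force: [0.2, 0.2, -0.4]
opening: 0.0699
t 17.43 pos [ 0.4252 -0.1726  0.0868] jaw 99.1 tilt [-0.001  0.001 -1.   ] open 0.0699 F [ 0.2  0.2 -0.4] q [-0.55 -0.25  2.1  -0.    1.29 -2.28]
turn [ 0.13 -0.05 -0.04] shift after turn(mm) [ -3.2 246.4 122.4] | shift before turn [ -3.1 246.2 123. ]
```

```bash
python3 -m handwheel '[[0.065,[0,0.031,0.0155],[0,0,0]],[0.065,[0,0.031,0.0155],[0,0,0]],[0.065,[0,0.031,0.0155],[0,0,0]],[0.065,[0,0.031,0.0155],[0,0,0]],[0.065,[0,0.031,0.0155],[0,0,0]],[0.065,[0,0.031,0.0155],[0,0,0]],[0.065,[0,0.031,0.0155],[0,0,0]],[0.065,[0,0.029,0.0145],[0,0,0]],[0.065,[0,0,0],[0,0,0]]]'; python3 go.py .5075 .090 .03 99;  python3 - <<'E'
from h import *
im=ctrl.get_image("scene")[190:330,200:360]
cv2.imwrite("pics/a13.png",cv2.resize(im[:,:,::-1],None,fx=4,fy=4,interpolation=cv2.INTER_CUBIC))
E
```

```text
t: 18.18
tool_pos: [0.5102, 0.0935, 0.0872]
tool_rot: [-0.123, 1.567, 0.126]
contact_force: [-0.6, -0.4, -0.0]
opening: 0.0653
t 18.18 pos [0.5102 0.0935 0.0872] jaw 99.1 tilt [ 0.     0.002 -1.   ] open 0.0653 F [-0.6 -0.4 -0. ] q [ 0.04 -0.1   1.97  0.    1.27 -1.69]
turn [ 0.08  0.03 -0.11] shift after turn(mm) [57.2 -3.  -3.2] | shift before turn [57.2 -3.1 -3.2]
```

View pics/a13.png

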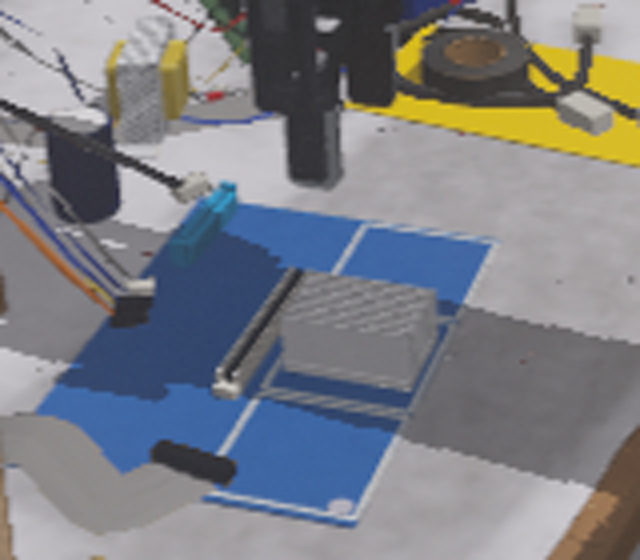

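```bash
python3 -m handwheel '[[0.07,[0.02,-0.003,-0.003],[0,0,0]],[0.07,[0.03,0,0],[0,0,0]],[0.07,[0.007,0,0],[0,0,0]],[0.07,[0,0,0],[0,0,0]],[0.07,[0,0,0],[0,0,0]]]'; python3 go.py .5075 .090 -.011 99;  python3 - <<'E'
from h import *
im=ctrl.get_image("scene")[190:330,200:360]
cv2.imwrite("pics/a14.png",cv2.resize(im[:,:,::-1],None,fx=4,fy=4,interpolation=cv2.INTER_CUBIC))
E
```

```text
t: 18.65
tool_pos: [0.5066, 0.0851, 0.0302]
tool_rot: [-0.12, 1.569, 0.12]
contact_force: [-0.1, -0.5, 0.1]
opening: 0.07
t 18.65 pos [0.5066 0.0851 0.0302] jaw 98.8 tilt [-0.001 -0.    -1.   ] open 0.07 F [-0.1 -0.5  0.1] q [ 0.02 -0.03  2.01 -0.    1.16 -1.7 ]
turn [-0.25 -0.07 -0.  ] shift after turn(mm) [41.2  4.7  1.7] | shift before turn [41.2  4.7  1.7]
```

View pics/a14.png

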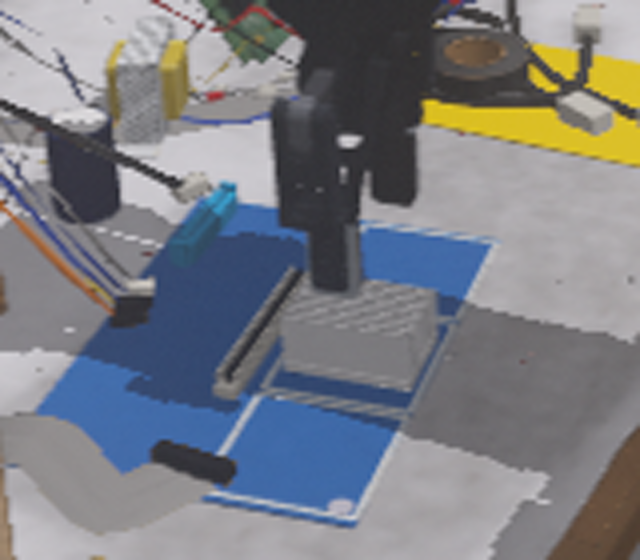

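```bash
python3 -m handwheel '[[0.075,[0,0.0045,0.0015],[0,0,0]],[0.075,[0,0,0],[0,0,0]],[0.075,[0.005,0,0],[0,0,0]],[0.075,[0,0,0],[0,0,0]]]'; python3 go.py .5075 .090 -.011 99
```

```text
t: 19.03
tool_pos: [0.5078, 0.0904, 0.0253]
tool_rot: [-0.121, 1.567, 0.121]
contact_force: [0.0, -0.3, -0.9]
opening: 0.0751
t 19.03 pos [0.5078 0.0904 0.0253] jaw 98.8 tilt [ 0. -0. -1.] open 0.0751 F [ 0.  -0.3 -0.9] q [ 0.03 -0.02  2.01 -0.    1.15 -1.69]
turn [-0.18  0.01  0.  ] shift after turn(mm) [36.3 -0.4 -0.4] | shift before turn [36.3 -0.4 -0.4]
```

```bash
python3 -m handwheel '[[0.075,[0.015,0,0],[0,0,0]],[0.075,[0.01,0,0],[0,0,0]],[0.075,[0.006,0,0],[0,0,0]],[0.075,[0.005,0,0],[0,0,0]],[0.075,[0,0,0],[0,0,0]]]'; python3 go.py .5075 .090 -.011 99; python3 -m handwheel '[[0.034,[0,0,0],[0,0,0]],[0.034,[0,0,0],[0,0,0]],[0.034,[0,0,0],[0,0,0]],[0.034,[0,0,0],[0,0,0]],[0.034,[0,0,0],[0,0,0]],[0.034,[0,0,0],[0,0,0]]]' 30; python3 go.py .5 -.172 .09 90;  python3 - <<'E'
from h import *
im=ctrl.get_image("scene")[190:330,200:360]
cv2.imwrite("pics/a15.png",cv2.resize(im[:,:,::-1],None,fx=4,fy=4,interpolation=cv2.INTER_CUBIC))
E
```

```text
t: 19.45
tool_pos: [0.5066, 0.0903, -0.0122]
tool_rot: [-0.121, 1.57, 0.121]
contact_force: [0.1, 0.2, 0.2]
opening: 0.0752
t 19.45 pos [ 0.5066  0.0903 -0.0122] jaw 98.8 tilt [-0.003 -0.    -1.   ] open 0.0752 F [0.1 0.2 0.2] q [ 0.03  0.04  2.02  0.    1.08 -1.69]
turn [-0.2  -0.16 -0.02] shift after turn(mm) [-1.2 -0.4  0.8] | shift before turn [-1.2 -0.4  0.8]
t: 19.95
tool_pos: [0.5087, 0.0904, -0.0099]
tool_rot: [-0.121, 1.566, 0.121]
contact_force: [0.2, -0.3, 3.5]
opening: 0.0383
t 19.95 pos [ 0.5087  0.0904 -0.0099] jaw 98.8 tilt [ 0.002  0.    -1.   ] open 0.0383 F [ 0.2 -0.3  3.5] q [ 0.03  0.04  2.02  0.    1.08 -1.69]
turn [8.81 0.1  0.  ] shift after turn(mm) [ -99.9 -262.4   -8.7] | shift before turn [ -99.9 -258.   -48.6]
```

View pics/a15.png

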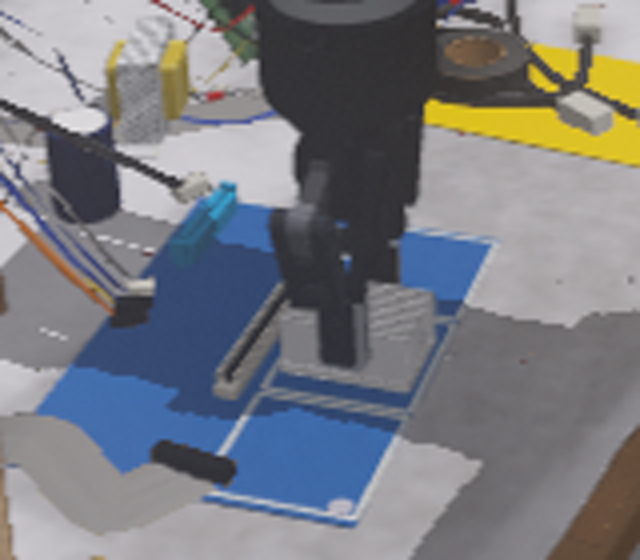

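```bash
python3 -m handwheel '[[0.034,[-0.01,0,0],[0,0,0]],[0.034,[-0.025,0,0],[0,0,0]],[0.034,[-0.03,0,0],[0,0,0]],[0.034,[-0.03,0,0],[0,0,0]],[0.034,[0,0,0],[6.8,0,0]],[0.034,[0,0,0],[0,0,0]]]' 40; python3 go.py .5 -.172 .09 92;  python3 - <<'E'
from h import *
im=ctrl.get_image("scene")[190:330,200:360]
cv2.imwrite("pics/a16.png",cv2.resize(im[:,:,::-1],None,fx=4,fy=4,interpolation=cv2.INTER_CUBIC))
E
```

```text
t: 20.5
tool_pos: [0.5093, 0.0905, 0.0871]
tool_rot: [-0.026, 1.566, 0.026]
contact_force: [0.3, -0.3, -1.6]
opening: 0.038
t 20.5 pos [0.5093 0.0905 0.0871] jaw 91.9 tilt [ 0.004  0.    -1.   ] open 0.038 F [ 0.3 -0.3 -1.6] q [ 0.03 -0.1   1.97  0.    1.26 -1.57]
turn [-0.11  0.26 -0.  ] shift after turn(mm) [  -2.9 -262.   -18.5] | shift before turn [  -3. -262.  -18.]
```

View pics/a16.png

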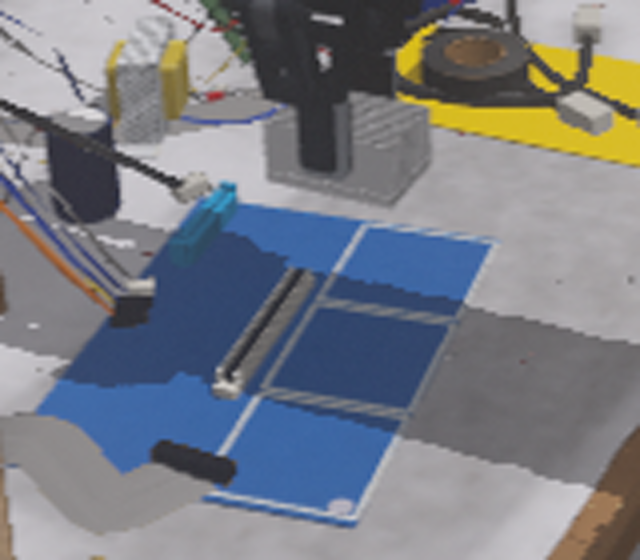

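```bash
python3 -m handwheel '[[0.034,[0,-0.033,-0.002],[0,0,0]],[0.034,[0,-0.033,-0.002],[0,0,0]],[0.034,[0,-0.033,-0.002],[0,0,0]],[0.034,[0,-0.033,-0.002],[0,0,0]],[0.034,[0,-0.033,-0.002],[0,0,0]],[0.034,[0,-0.033,-0.002],[0,0,0]],[0.034,[0,-0.033,-0.002],[0,0,0]],[0.034,[0,-0.031,-0.002],[0,0,0]],[0.034,[0,0,0],[0,0,0]],[0.034,[0,0,0],[0,0,0]]]'; python3 go.py .5 -.172 -.010 92;  python3 - <<'E'
from fit import *
for n,M in (("tape",cyl(.062,.018)),("tin",cyl(.056,.027))):
  for c in("scene","top"):
    ctrl.get_image(c); s=ctrl.silhouettes(n,c)
    for d in s[:2]: 
        r=d["mask"].astype(np.float32); print(n,c,round(d["score"],2),fit(M,{c:r},(.575 if n=="tape" else .425,-.172,0),.003,False))
im=ctrl.get_image("scene")[150:290,270:430]
cv2.imwrite("pics/a17.png",cv2.resize(im[:,:,::-1],None,fx=4,fy=4,interpolation=cv2.INTER_CUBIC))
E
```

```text
t: 21.38
tool_pos: [0.4995, -0.1726, 0.0825]
tool_rot: [-0.025, 1.574, 0.028]
contact_force: [-0.2, 1.3, -1.4]
opening: 0.038
t 21.38 pos [ 0.4995 -0.1726  0.0825] jaw 91.9 tilt [-0.003  0.002 -1.   ] open 0.038 F [-0.2  1.3 -1.4] q [-0.47 -0.06  1.95  0.    1.26 -2.08]
turn [-0.05 -0.19 -0.13] shift after turn(mm) [92.5  0.6  0.5] | shift before turn [92.5  0.4  0.8]
tape scene 0.68 [np.float64(0.5773), np.float64(-0.1704), 0, np.float64(0.1796)]
tape top 0.4 [np.float64(0.585), np.float64(-0.176), 0, np.float64(19.0302)]
tin scene 0.77 [np.float64(0.4279), np.float64(-0.1754), 0, np.float64(0.0546)]
tin scene 0.44 [np.float64(0.5655), np.float64(-0.3667), 0, np.float64(0.6441)]
tin top 0.84 [np.float64(0.4259), np.float64(-0.1744), 0, np.float64(0.0879)]
```

View pics/a17.png

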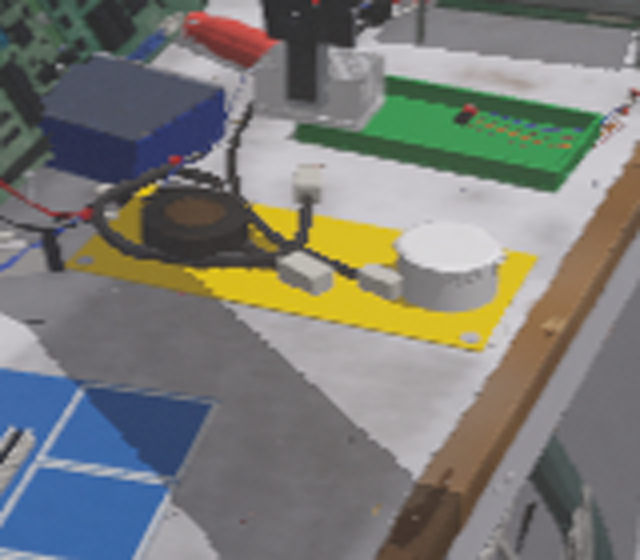

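```bash
python3 -m handwheel '[[0.034,[0.03,0,0],[0,0,0]],[0.034,[0.03,0,0],[0,0,0]],[0.034,[0.017,0,0],[0,0,0]],[0.034,[0.008,0,0],[0,0,0]],[0.034,[0.003,0,0],[0,0,0]],[0.034,[0,0,0],[0,0,0]],[0.034,[0,0,0],[0,0,0]]]'; python3 go.py .5 -.172 -.010 92;  python3 - <<'E'
from h import *
im=ctrl.get_image("scene")[150:290,270:430]
cv2.imwrite("pics/a18.png",cv2.resize(im[:,:,::-1],None,fx=4,fy=4,interpolation=cv2.INTER_CUBIC))
E
```

```text
t: 22.42
tool_pos: [0.5022, -0.1725, -0.0023]
tool_rot: [-0.029, 1.568, 0.027]
contact_force: [0.6, -0.1, -1.2]
opening: 0.0382
t 22.42 pos [ 0.5022 -0.1725 -0.0023] jaw 92.0 tilt [ 0.002 -0.001 -1.   ] open 0.0382 F [ 0.6 -0.1 -1.2] q [-0.47  0.06  1.98  0.    1.09 -2.08]
turn [0.02 0.12 0.07] shift after turn(mm) [ 7.7  0.6 -2.2] | shift before turn [ 7.7  0.6 -2.2]
```

View pics/a18.png

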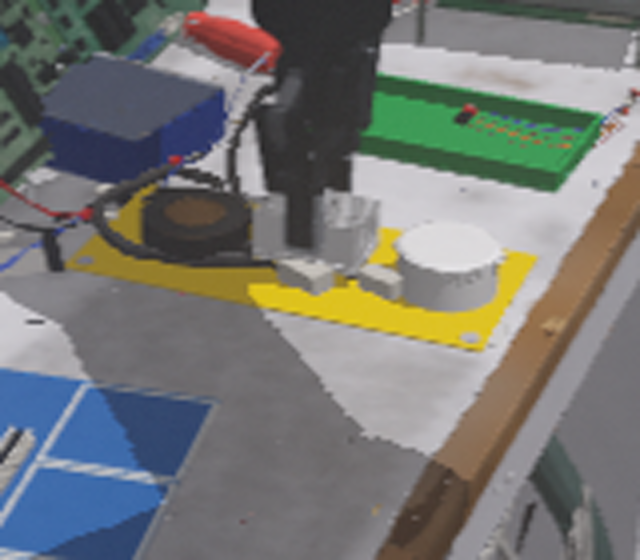

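```bash
python3 -m handwheel '[[0.034,[0.004,0,-0.001],[0,0,0]],[0.034,[0.003,0,0],[0,0,0]],[0.034,[0,0,0],[0,0,0]],[0.034,[0,0,0],[0,0,0]]]'; python3 go.py
```

```text
t: 22.8
tool_pos: [0.5009, -0.1726, -0.0098]
tool_rot: [-0.028, 1.569, 0.027]
contact_force: [2.1, -1.5, 1.6]
opening: 0.038
t 22.8 pos [ 0.5009 -0.1726 -0.0098] jaw 92.0 tilt [ 0.002 -0.001 -1.   ] open 0.038 F [ 2.1 -1.5  1.6] q [-0.47  0.07  1.99  0.    1.08 -2.08]
```

```bash
python3 -m handwheel '[[0.07,[0,0,0],[0,0,0]],[0.07,[0,0,0],[0,0,0]],[0.07,[0,0,0],[0,0,0]],[0.07,[0,0,0],[0,0,0]],[0.07,[-0.01,0,0],[0,0,0]],[0.07,[-0.03,0,0],[0,0,0]],[0.07,[-0.04,0,0],[0,0,0]],[0.07,[-0.02,0,0],[0,0,0]],[0.07,[0,0,0],[0,0,0]]]'; python3 -m handwheel '[[0.04,[0,0,0],[7,0,0]],[0.04,[0,0,0],[7,0,0]],[0.04,[0,0,0],[7,0,0]],[0.04,[0,0,0],[7,0,0]],[0.04,[0,0,0],[7,0,0]],[0.04,[0,0,0],[7,0,0]],[0.04,[0,0,0],[7,0,0]],[0.04,[0,0,0],[7,0,0]],[0.04,[0,0,0],[7,0,0]],[0.04,[0,0,0],[7,0,0]]]'; python3 -m handwheel '[[0.04,[0,0,0],[7,0,0]],[0.04,[0,0,0],[6.5,0,0]]]';python3 go.py .5545 .0972 .09 8.5
python3 - <<'E'
from fit import *
for n,M,w in (("white_connector",box(.01,.094,.012),.15),("blue_connector",box(.012,.06,.015),.15),("heatsink",box(.04,.06,.029),1.6)):
  for c in("scene","top"):
    if n!="heatsink":pass
    ctrl.get_image(c); s=ctrl.silhouettes(n,c)
    for d in s[:2]: 
        r=d["mask"].astype(np.float32); x0={"w":(.555,.097,w),"b":(.626,.035,w),"h":(.5,-.172,w)}[n[0]]
        if r.any(): print(n,c,round(d["score"],2),fit(M,{c:r},x0,.003,True))
im=ctrl.get_image("scene")[150:300,220:420]
cv2.imwrite("pics/a19.png",cv2.resize(im[:,:,::-1],None,fx=4,fy=4,interpolation=cv2.INTER_CUBIC))
im=ctrl.get_image("top")[130:280,170:370]
cv2.imwrite("pics/a19t.png",cv2.resize(im[:,:,::-1],None,fx=4,fy=4,interpolation=cv2.INTER_CUBIC))
E
```

```text
t: 23.55
tool_pos: [0.504, -0.1741, 0.0967]
tool_rot: [-0.032, 1.56, 0.023]
contact_force: [0.0, -0.1, 1.5]
opening: 0.07
t: 24.38
tool_pos: [0.4995, -0.1718, 0.0889]
tool_rot: [0.926, 1.366, -0.927]
contact_force: [-1.0, 0.9, 0.1]
opening: 0.0397
t: 24.55
tool_pos: [0.4995, -0.1718, 0.0888]
tool_rot: [1.104, 1.274, -1.104]
contact_force: [0.8, -0.8, -0.1]
opening: 0.0401
t 24.55 pos [ 0.4995 -0.1718  0.0888] jaw 8.2 tilt [-0.001  0.001 -1.   ] open 0.0401 F [ 0.8 -0.8 -0.1] q [-0.47 -0.07  1.94  0.    1.27 -0.61]
turn [-0.34 -0.04  0.05] shift after turn(mm) [  -1.2   94.2 -257.9] | shift before turn [  -1.1   92.6 -258.5]
white_connector scene 0.78 [np.float64(0.5559), np.float64(0.0962), np.float64(0.1392), np.float64(0.1234)]
blue_connector scene 0.7 [np.float64(0.6264), np.float64(0.0349), np.float64(0.2096), np.float64(0.3592)]
blue_connector top 0.59 [np.float64(0.6248), np.float64(0.0363), np.float64(0.123), np.float64(0.3442)]
heatsink scene 0.71 [np.float64(0.5051), np.float64(-0.1756), np.float64(1.625), np.float64(0.3833)]
```

View pics/a19.png

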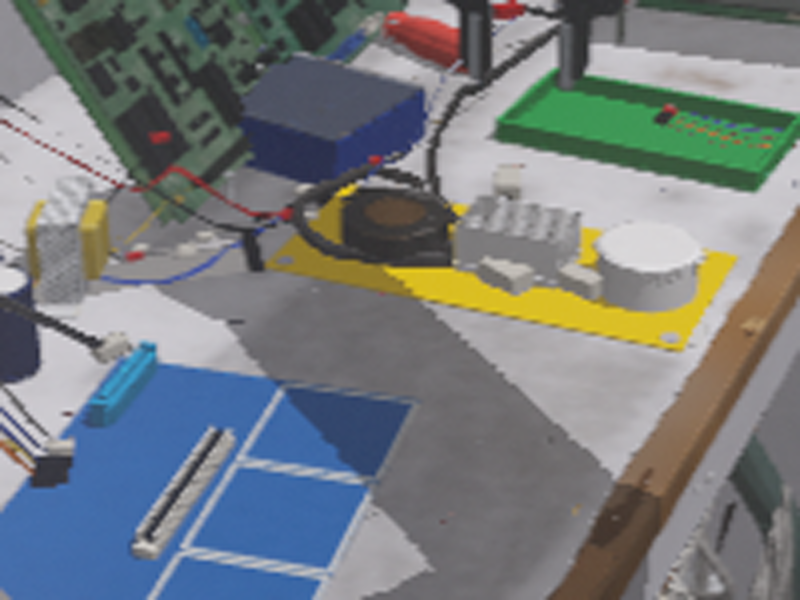

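View pics/a19t.png

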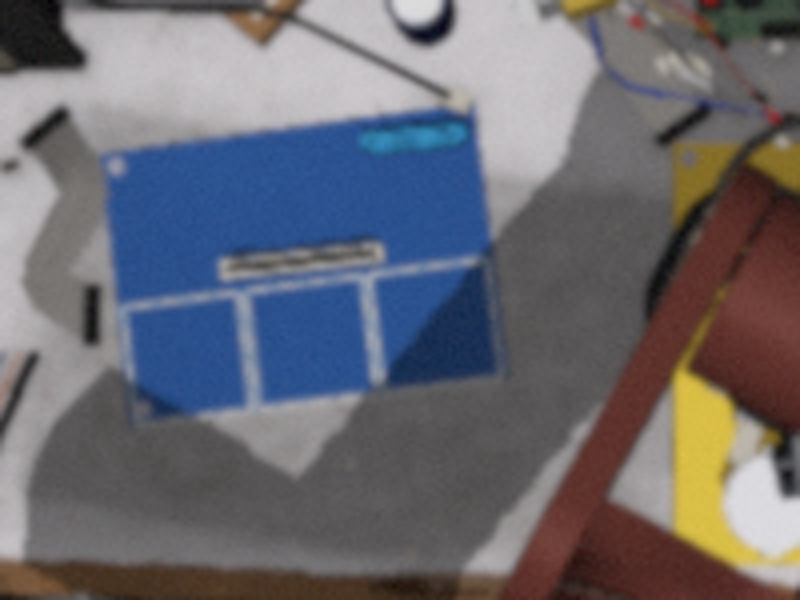

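```bash
python3 -m handwheel '[[0.04,[0,0.0115,-0.032],[0,0,0]],[0.04,[0,0.0115,-0.032],[0,0,0]],[0.04,[0,0.0115,-0.032],[0,0,0]],[0.04,[0,0.0115,-0.032],[0,0,0]],[0.04,[0,0.0115,-0.032],[0,0,0]],[0.04,[0,0.0115,-0.032],[0,0,0]],[0.04,[0,0.0115,-0.032],[0,0,0]],[0.04,[0,0.0115,-0.033],[0,0,0]],[0.04,[0,0,0],[0,0,0]],[0.04,[0,0,0],[0,0,0]]]'; python3 go.py .5545 .0967 .025 8.4
```

```text
t: 26.08
tool_pos: [0.5531, 0.0972, 0.0893]
tool_rot: [1.096, 1.277, -1.097]
contact_force: [-0.2, -0.9, 0.3]
opening: 0.0402
t 26.08 pos [0.5531 0.0972 0.0893] jaw 8.7 tilt [-0. -0. -1.] open 0.0402 F [-0.2 -0.9  0.3] q [ 0.04  0.01  1.87 -0.    1.27 -0.11]
turn [0.3  0.01 0.  ] shift after turn(mm) [64.3  1.4  0.7] | shift before turn [64.3  1.4  0.7]
```

```bash
python3 -m handwheel '[[0.04,[0.02,0.001,0],[0,0,0]],[0.04,[0.03,0,0],[0,0,0]],[0.04,[0.02,0,0],[0,0,0]],[0.04,[0,0,0],[0,0,0]],[0.04,[0,0,0],[0,0,0]],[0.04,[0,0,0],[0,0,0]]]'; python3 go.py .5545 .0967 -.012 8.4;  python3 - <<'E'
from h import *
im=ctrl.get_image("scene")[190:330,200:360]
cv2.imwrite("pics/a20.png",cv2.resize(im[:,:,::-1],None,fx=4,fy=4,interpolation=cv2.INTER_CUBIC))
E
```

```text
t: 26.58
tool_pos: [0.555, 0.0951, 0.0206]
tool_rot: [1.101, 1.274, -1.099]
contact_force: [0.4, 0.3, 0.3]
opening: 0.0402
t 26.58 pos [0.555  0.0951 0.0206] jaw 8.4 tilt [ 0.002 -0.    -1.   ] open 0.0402 F [0.4 0.3 0.3] q [ 0.04  0.1   1.9  -0.    1.14 -0.11]
turn [ 0.04  0.02 -0.1 ] shift after turn(mm) [32.6 -0.2 -1.6] | shift before turn [32.6 -0.3 -1.6]
```

View pics/a20.png

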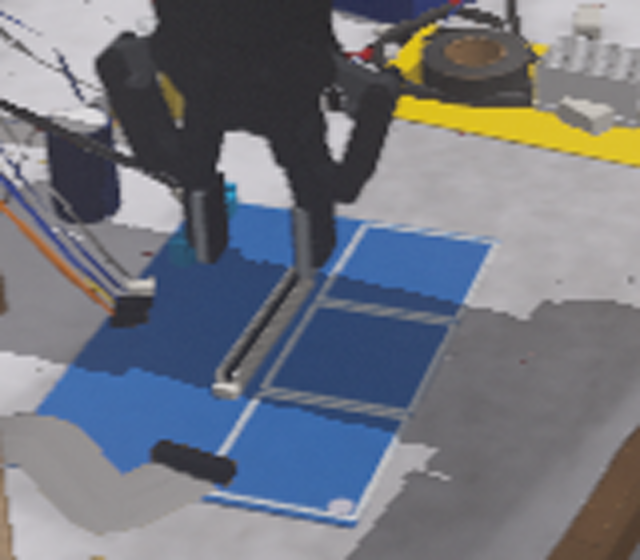

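```bash
python3 -m handwheel '[[0.04,[0.015,0,-0.001],[0,0,0]],[0.04,[0.01,0,0],[0,0,0]],[0.04,[0.004,0,0],[0,0,0]],[0.04,[0,0,0],[0,0,0]],[0.04,[0,0,0],[0,0,0]]]'; python3 go.py .5545 .0967 -.012 8.4;  python3 - <<'E'
from h import *
im=ctrl.get_image("scene")[190:330,200:360]
cv2.imwrite("pics/a21.png",cv2.resize(im[:,:,::-1],None,fx=4,fy=4,interpolation=cv2.INTER_CUBIC))
E
```

```text
t: 27.05
tool_pos: [0.5539, 0.0968, -0.0095]
tool_rot: [1.099, 1.276, -1.099]
contact_force: [0.0, 0.8, 0.3]
opening: 0.0401
t 27.05 pos [ 0.5539  0.0968 -0.0095] jaw 8.5 tilt [ 0.  0. -1.] open 0.0401 F [0.  0.8 0.3] q [ 0.04  0.14  1.91  0.    1.09 -0.11]
turn [ 0.1 -0.  -0. ] shift after turn(mm) [2.5 0.6 0.2] | shift before turn [2.5 0.6 0.2]
```

View pics/a21.png

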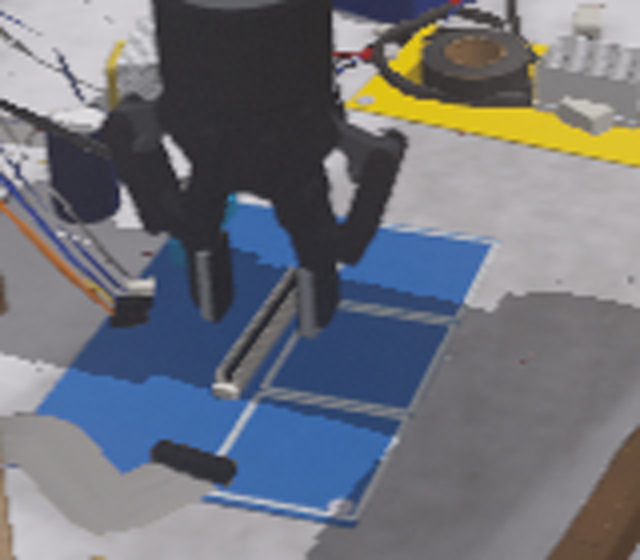

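```bash
python3 -m handwheel '[[0.04,[0.003,0.0005,0],[0,0,0]],[0.04,[0,0,0],[0,0,0]],[0.004,[0,0,0],[0,0,0]],[0.004,[0,0,0],[0,0,0]],[0.004,[0,0,0],[0,0,0]],[0.004,[0,0,0],[0,0,0]],[0.004,[0,0,0],[0,0,0]]]' 40; python3 go.py;  python3 - <<'E'
from h import *
im=ctrl.get_image("scene")[190:330,200:360]
cv2.imwrite("pics/a22.png",cv2.resize(im[:,:,::-1],None,fx=4,fy=4,interpolation=cv2.INTER_CUBIC))
E
```

```text
t: 27.68
tool_pos: [0.5546, 0.0969, -0.0124]
tool_rot: [1.099, 1.275, -1.099]
contact_force: [-0.0, 0.1, 1.1]
opening: 0.0085
t 27.68 pos [ 0.5546  0.0969 -0.0124] jaw 8.5 tilt [ 0.001  0.    -1.   ] open 0.0085 F [-0.   0.1  1.1] q [ 0.04  0.15  1.91 -0.    1.08 -0.11]
```

View pics/a22.png

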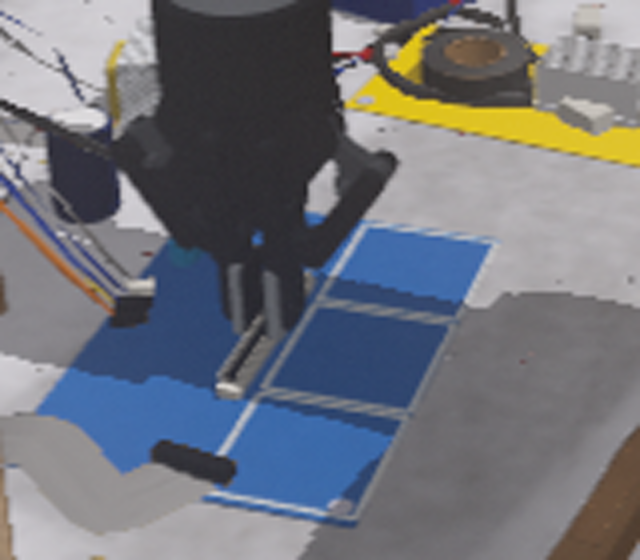

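```bash
python3 -m handwheel '[[0.004,[-0.01,0,0],[0,0,0]],[0.004,[-0.025,0,0],[0,0,0]],[0.004,[-0.03,0,0],[0,0,0]],[0.004,[-0.035,0,0],[0,0,0]],[0.004,[0,0,0],[0,0,0]],[0.004,[0,0,0],[-6.7,0,0]],[0.004,[0,0,0],[-6.7,0,0]],[0.004,[0,0,0],[-6.7,0,0]],[0.004,[0,0,0],[-6.7,0,0]],[0.004,[0,0,0],[-6.7,0,0]]]'; python3 -m handwheel '[[0.004,[0,0,0],[-6.7,0,0]],[0.004,[0,0,0],[-6.7,0,0]],[0.004,[0,0,0],[-6.7,0,0]],[0.004,[0,0,0],[-6.7,0,0]],[0.004,[0,0,0],[-6.7,0,0]],[0.004,[0,0,0],[-6.7,0,0]],[0.004,[0,0,0],[-6.7,0,0]],[0.004,[0,0,0],[0,0,0]]]'; python3 go.py .489 -.358 .09 89;  python3 - <<'E'
from h import *
im=ctrl.get_image("scene")[150:330,200:400]
cv2.imwrite("pics/a23.png",cv2.resize(im[:,:,::-1],None,fx=3,fy=3,interpolation=cv2.INTER_CUBIC))
E
```

```text
t: 28.57
tool_pos: [0.5543, 0.0969, 0.0878]
tool_rot: [0.65, 1.471, -0.65]
contact_force: [-0.5, 0.6, -1.3]
opening: 0.0084
t: 29.23
tool_pos: [0.5543, 0.0969, 0.0877]
tool_rot: [0.014, 1.571, -0.014]
contact_force: [0.4, -0.8, -0.1]
opening: 0.0086
t 29.23 pos [0.5543 0.0969 0.0877] jaw 89.0 tilt [ 0. -0. -1.] open 0.0086 F [ 0.4 -0.8 -0.1] q [ 0.04  0.01  1.86 -0.    1.27 -1.51]
turn [0.01 0.01 0.  ] shift after turn(mm) [  -2.3 -456.   -57.3] | shift before turn [  -2.3 -456.   -57.4]
```

View pics/a23.png

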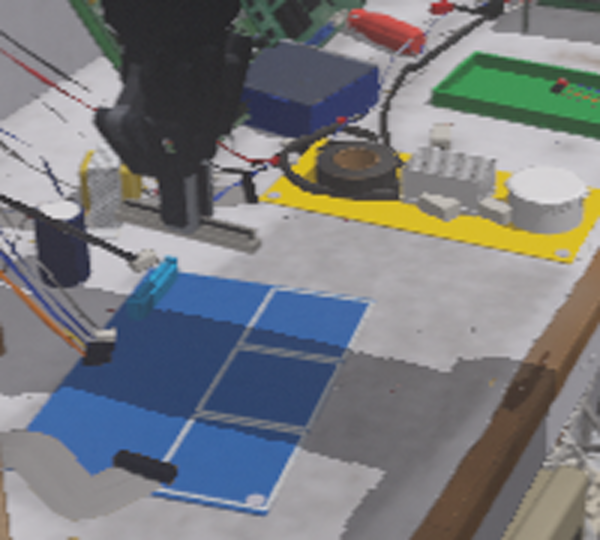

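```bash
python3 -m handwheel '[[0.004,[0,-0.03,-0.02],[0,0,0]],[0.004,[0,-0.03,-0.02],[0,0,0]],[0.004,[0,-0.034,-0.017],[0,0,0]],[0.004,[0,-0.035,0],[0,0,0]],[0.004,[0,-0.035,0],[0,0,0]],[0.004,[0,-0.035,0],[0,0,0]],[0.004,[0,-0.035,0],[0,0,0]],[0.004,[0,-0.035,0],[0,0,0]],[0.004,[0,-0.035,0],[0,0,0]],[0.004,[0,-0.035,0],[0,0,0]]]'; python3 -m handwheel '[[0.004,[0,-0.035,0],[0,0,0]],[0.004,[0,-0.035,0],[0,0,0]],[0.004,[0,-0.03,0],[0,0,0]],[0.004,[0,-0.017,0],[0,0,0]],[0.004,[0,0,0],[0,0,0]],[0.004,[0,0,0],[0,0,0]]]';  python3 go.py .489 -.358 .02 89;  python3 - <<'E'
from h import *
im=ctrl.get_image("scene")[120:270,280:480]
cv2.imwrite("pics/a24.png",cv2.resize(im[:,:,::-1],None,fx=3,fy=3,interpolation=cv2.INTER_CUBIC))
E
```

```text
t: 30.12
tool_pos: [0.4905, -0.2427, 0.0877]
tool_rot: [0.018, 1.57, -0.018]
contact_force: [0.3, 0.6, -0.8]
opening: 0.0084
t: 30.62
tool_pos: [0.4885, -0.358, 0.0872]
tool_rot: [0.018, 1.571, -0.016]
contact_force: [-0.2, 0.2, 0.2]
opening: 0.0088
t 30.62 pos [ 0.4885 -0.358   0.0872] jaw 88.8 tilt [-0.     0.001 -1.   ] open 0.0088 F [-0.2  0.2  0.2] q [-0.76  0.11  1.76  0.    1.27 -2.3 ]
turn [-0.25 -0.01 -0.06] shift after turn(mm) [67.2 -0.   0.5] | shift before turn [67.2 -0.1  0.5]
```

View pics/a24.png

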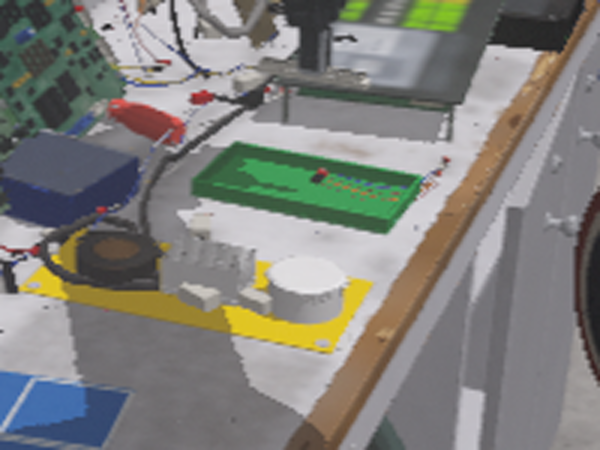

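```bash
python3 -m handwheel '[[0.004,[0.03,0,0],[0,0,0]],[0.004,[0.03,0,0],[0,0,0]],[0.004,[0.02,0,0],[0,0,0]],[0.004,[0.01,0,0],[0,0,0]],[0.004,[0.005,0,0],[0,0,0]],[0.004,[0,0,0],[0,0,0]],[0.004,[0,0,0],[0,0,0]]]';  python3 go.py .489 -.358 -.012 89;  python3 - <<'E'
from h import *
im=ctrl.get_image("scene")[120:270,280:480]
cv2.imwrite("pics/a25.png",cv2.resize(im[:,:,::-1],None,fx=3,fy=3,interpolation=cv2.INTER_CUBIC))
E
```

```text
t: 31.25
tool_pos: [0.4895, -0.358, -0.0064]
tool_rot: [0.014, 1.569, -0.015]
contact_force: [0.0, -0.3, 0.2]
opening: 0.0084
t 31.25 pos [ 0.4895 -0.358  -0.0064] jaw 88.9 tilt [ 0.001 -0.001 -1.   ] open 0.0084 F [ 0.  -0.3  0.2] q [-0.75  0.23  1.8   0.    1.11 -2.31]
turn [-0.06  0.08  0.06] shift after turn(mm) [ 5.6 -0.  -0.5] | shift before turn [ 5.6 -0.  -0.5]
```

View pics/a25.png

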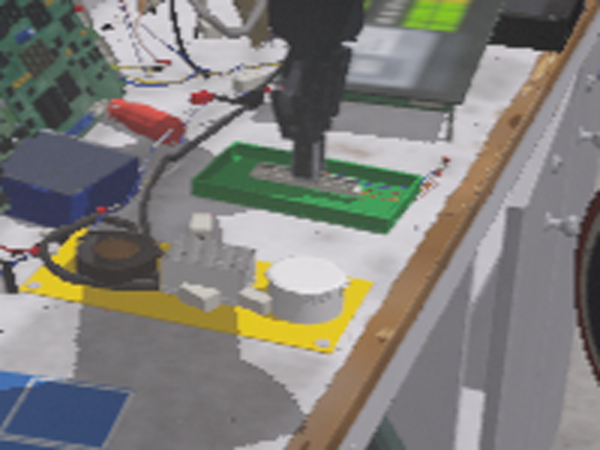

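```bash
python3 -m handwheel '[[0.004,[0.003,0,0],[0,0,0]],[0.004,[0.003,0,0],[0,0,0]],[0.004,[0,0,0],[0,0,0]],[0.004,[0,0,0],[0,0,0]]]';  python3 go.py; python3 -m handwheel '[[0.004,[0.001,0,0],[0,0,0]],[0.004,[0,0,0],[0,0,0]]]';  python3 go.py; python3 -m handwheel '[[0.035,[0,0,0],[0,0,0]],[0.035,[0,0,0],[0,0,0]],[0.035,[0,0,0],[0,0,0]],[0.035,[-0.01,0,0],[0,0,0]],[0.035,[-0.03,0,0],[0,0,0]],[0.035,[-0.04,0,0],[0,0,0]],[0.035,[-0.02,0,0],[0,0,0]],[0.07,[0,0,0],[0,0,0]]]';python3 go.py .501 -.1726 .09 92;  python3 - <<'E'
from h import *
im=ctrl.get_image("scene")[120:270,280:480]
cv2.imwrite("pics/a26.png",cv2.resize(im[:,:,::-1],None,fx=3,fy=3,interpolation=cv2.INTER_CUBIC))
E
```

```text
t: 31.63
tool_pos: [0.4896, -0.3589, -0.0124]
tool_rot: [0.014, 1.568, -0.017]
contact_force: [1.2, -0.6, 3.7]
opening: 0.0082
t 31.63 pos [ 0.4896 -0.3589 -0.0124] jaw 88.9 tilt [ 0.002 -0.002 -1.   ] open 0.0082 F [ 1.2 -0.6  3.7] q [-0.76  0.24  1.8   0.    1.1  -2.31]
t: 31.8
tool_pos: [0.4897, -0.3589, -0.0124]
tool_rot: [0.014, 1.569, -0.016]
contact_force: [-0.7, 1.9, 9.0]
opening: 0.0089
t 31.8 pos [ 0.4897 -0.3589 -0.0124] jaw 88.9 tilt [ 0.002 -0.001 -1.   ] open 0.0089 F [-0.7  1.9  9. ] q [-0.76  0.24  1.8   0.    1.1  -2.31]
t: 32.47
tool_pos: [0.4918, -0.3609, 0.0928]
tool_rot: [0.009, 1.562, -0.021]
contact_force: [0.8, -0.1, 1.1]
opening: 0.0459
t 32.47 pos [ 0.4918 -0.3609  0.0928] jaw 88.9 tilt [ 0.008 -0.008 -1.   ] open 0.0459 F [ 0.8 -0.1  1.1] q [-0.75  0.11  1.76 -0.    1.27 -2.31]
turn [-3.09  0.48  0.46] shift after turn(mm) [  2.8 187.8  15.8] | shift before turn [  1.4 188.4   5.6]
```

View pics/a26.png

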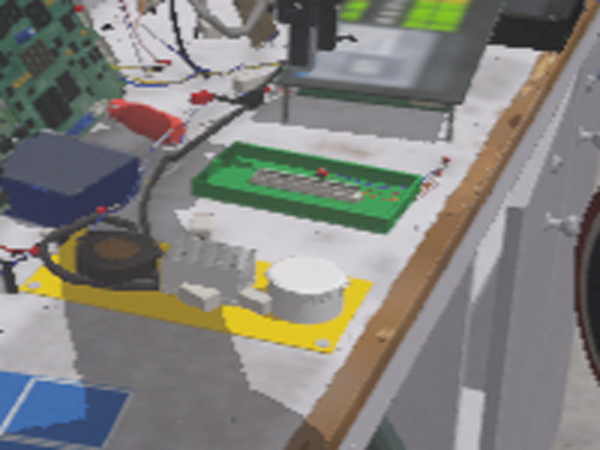

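```bash
python3 -m handwheel '[[0.07,[0,0.03,0.002],[-3,0,0]],[0.07,[0,0.03,0.002],[0,0,0]],[0.07,[0,0.03,0.002],[0,0,0]],[0.07,[0,0.03,0.002],[0,0,0]],[0.07,[0,0.03,0.002],[0,0,0]],[0.07,[0,0.03,0.002],[0,0,0]],[0.07,[0,0.006,0],[0,0,0]],[0.07,[0,0,0],[0,0,0]],[0.07,[0,0,0],[0,0,0]]]';python3 go.py .501 -.1726 .03 92;  python3 - <<'E'
from fit import *
for c in ("scene","top"):
    s=ctrl.silhouettes("white_connector",c) if ctrl.get_image(c) is not None else []
    for d in s[:2]: 
        r=d["mask"].astype(np.float32)
        if r.any(): print(c,round(d["score"],2),fit(box(.01,.094,.012),{c:r},(.489,-.358,1.55),.003,True))
im=ctrl.get_image("scene")[120:270,280:480]
cv2.imwrite("pics/a27.png",cv2.resize(im[:,:,::-1],None,fx=3,fy=3,interpolation=cv2.INTER_CUBIC))
E
```

```text
t: 33.27
tool_pos: [0.4954, -0.1716, 0.0843]
tool_rot: [-0.026, 1.572, 0.027]
contact_force: [-0.2, -0.4, -0.2]
opening: 0.0703
t 33.27 pos [ 0.4954 -0.1716  0.0843] jaw 91.9 tilt [-0.002  0.    -1.   ] open 0.0703 F [-0.2 -0.4 -0.2] q [-0.48 -0.08  1.96 -0.    1.26 -2.08]
turn [-0.05 -0.1  -0.02] shift after turn(mm) [54.3 -1.2  5.6] | shift before turn [54.3 -1.2  5.7]
scene 0.59 [np.float64(0.4922), np.float64(-0.3573), np.float64(1.5353), np.float64(0.1411)]
top 0.67 [np.float64(0.4892), np.float64(-0.3579), np.float64(1.5468), np.float64(0.1159)]
top 0.53 [np.float64(0.489), np.float64(-0.358), np.float64(1.63), np.float64(1.4307)]
```

View pics/a27.png

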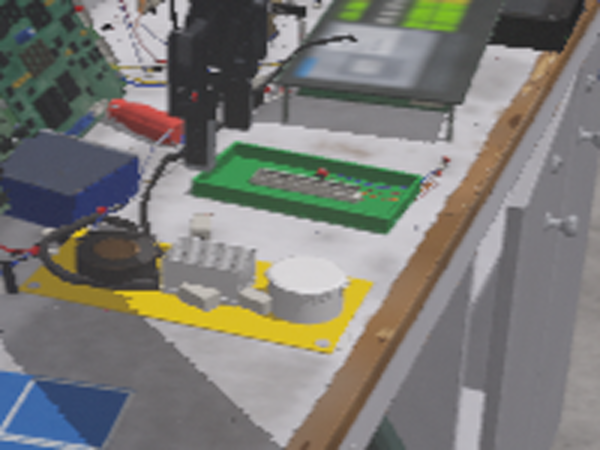

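```bash
python3 -m handwheel '[[0.075,[0.02,-0.001,0.0055],[0,0,0]],[0.075,[0.03,0,0],[0,0,0]],[0.075,[0.01,0,0],[0,0,0]],[0.075,[0,0,0],[0,0,0]],[0.075,[0,0,0],[0,0,0]],[0.075,[0,0,0],[0,0,0]]]';python3 go.py .501 -.1726 -.011 92;  python3 - <<'E'
from fit import *
im=ctrl.get_image("scene")[120:270,280:480]
cv2.imwrite("pics/a28.png",cv2.resize(im[:,:,::-1],None,fx=4,fy=4,interpolation=cv2.INTER_CUBIC))
E
```

```text
t: 34.02
tool_pos: [0.5024, -0.1732, 0.0266]
tool_rot: [-0.027, 1.569, 0.025]
contact_force: [0.1, 0.1, -0.0]
opening: 0.075
t 34.02 pos [ 0.5024 -0.1732  0.0266] jaw 91.9 tilt [ 0.002 -0.001 -1.   ] open 0.075 F [ 0.1  0.1 -0. ] q [-0.47  0.02  1.97 -0.    1.15 -2.08]
turn [-0.12  0.09  0.05] shift after turn(mm) [37.6  0.6 -1.3] | shift before turn [37.6  0.7 -1.4]
```

View pics/a28.png

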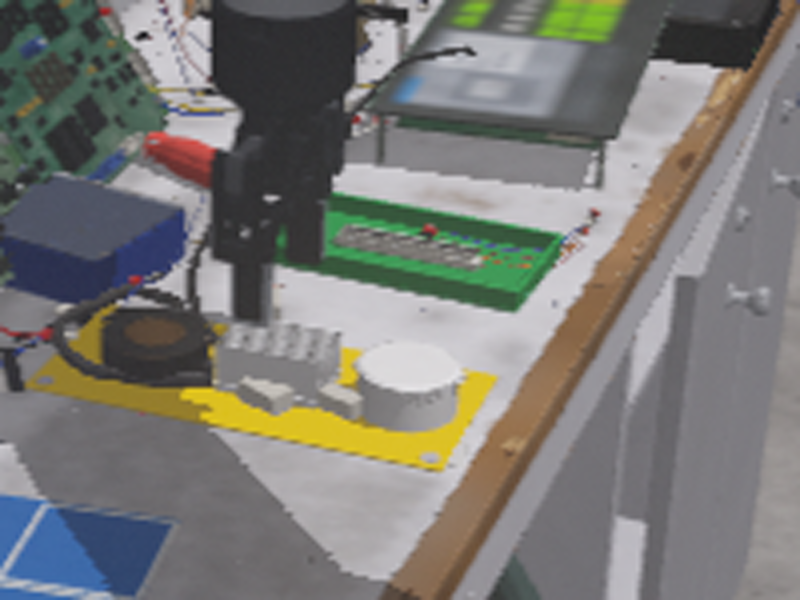

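```bash
python3 -m handwheel '[[0.075,[0.015,0,-0.001],[0,0,0]],[0.075,[0.012,0,0],[0,0,0]],[0.075,[0.008,0,0],[0,0,0]],[0.075,[0.002,0,0],[0,0,0]],[0.075,[0,0,0],[0,0,0]],[0.034,[0,0,0],[0,0,0]],[0.034,[0,0,0],[0,0,0]],[0.034,[0,0,0],[0,0,0]],[0.034,[0,0,0],[0,0,0]],[0.034,[0,0,0],[0,0,0]]]' 40;python3 go.py; python3 -m handwheel '[[0.034,[-0.01,0,0],[0,0,0]],[0.034,[-0.025,0,0],[0,0,0]],[0.034,[-0.03,0,0],[0,0,0]],[0.034,[-0.03,0,0],[0,0,0]],[0.034,[0,0,0],[-6.8,0,0]],[0.034,[0,0,0],[0,0,0]]]';python3 go.py .5085 .0904 .09 98.8;  python3 - <<'E'
from fit import *
im=ctrl.get_image("scene")[120:270,280:480]
cv2.imwrite("pics/a29.png",cv2.resize(im[:,:,::-1],None,fx=4,fy=4,interpolation=cv2.INTER_CUBIC))
E
```

```text
t: 34.9
tool_pos: [0.5013, -0.1729, -0.0108]
tool_rot: [-0.027, 1.569, 0.026]
contact_force: [0.2, 0.3, 3.0]
opening: 0.0379
t 34.9 pos [ 0.5013 -0.1729 -0.0108] jaw 91.9 tilt [ 0.002 -0.001 -1.   ] open 0.0379 F [0.2 0.3 3. ] q [-0.47  0.07  1.99  0.    1.08 -2.08]
t: 35.4
tool_pos: [0.5021, -0.1733, 0.0864]
tool_rot: [-0.123, 1.563, 0.119]
contact_force: [0.4, 0.4, -0.8]
opening: 0.0381
t 35.4 pos [ 0.5021 -0.1733  0.0864] jaw 98.8 tilt [ 0.004 -0.002 -1.   ] open 0.0381 F [ 0.4  0.4 -0.8] q [-0.47 -0.07  1.94 -0.    1.26 -2.2 ]
turn [0.02 0.23 0.17] shift after turn(mm) [ -3.6 259.6  46.7] | shift before turn [ -4.2 259.6  46.8]
```

View pics/a29.png

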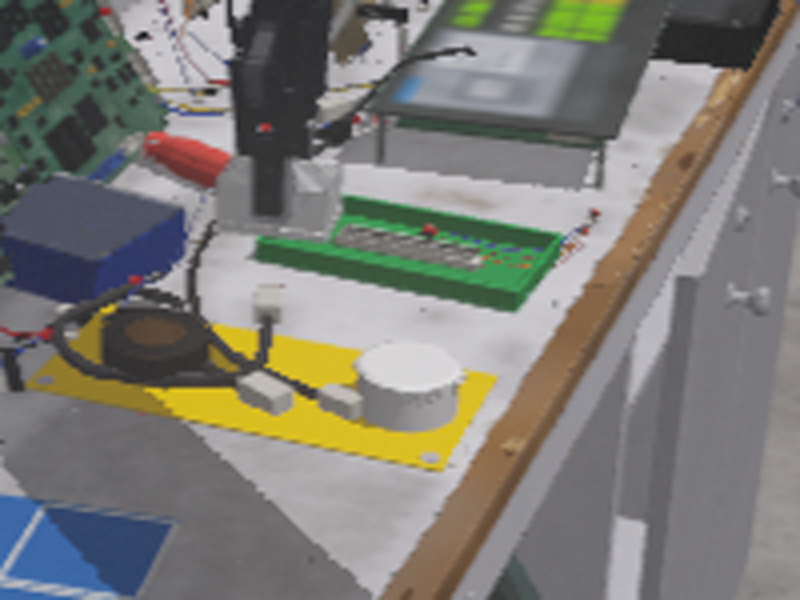

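```bash
python3 -m handwheel '[[0.034,[0,0.033,0.006],[0,0,0]],[0.034,[0,0.033,0.006],[0,0,0]],[0.034,[0,0.033,0.006],[0,0,0]],[0.034,[0,0.033,0.006],[0,0,0]],[0.034,[0,0.033,0.006],[0,0,0]],[0.034,[0,0.033,0.006],[0,0,0]],[0.034,[0,0.033,0.006],[0,0,0]],[0.034,[0,0.028,0.004],[0,0,0]],[0.034,[0,0,0],[0,0,0]],[0.034,[0,0,0],[0,0,0]]]';python3 go.py .5087 .0904 .02 98.8;  python3 -m handwheel '[[0.034,[0.02,0,0],[0,0,0]],[0.034,[0.02,0,0],[0,0,0]],[0.034,[0.02,0,0],[0,0,0]],[0.034,[0,0,0],[0,0,0]],[0.034,[0,0,0],[0,0,0]],[0.034,[0,0,0],[0,0,0]]]';python3 go.py .5087 .0904 -.01 98.8
```

```text
t: 36.28
tool_pos: [0.5051, 0.0915, 0.0815]
tool_rot: [-0.12, 1.571, 0.12]
contact_force: [-0.3, -0.6, -0.7]
opening: 0.0379
t 36.28 pos [0.5051 0.0915 0.0815] jaw 98.8 tilt [-0.004 -0.    -1.   ] open 0.0379 F [-0.3 -0.6 -0.7] q [ 0.03 -0.1   1.98 -0.    1.26 -1.69]
turn [-0.05 -0.21 -0.  ] shift after turn(mm) [61.5 -1.6  3.3] | shift before turn [61.5 -1.6  3.6]
t: 36.78
tool_pos: [0.5071, 0.0897, 0.0238]
tool_rot: [-0.118, 1.567, 0.118]
contact_force: [0.7, 0.2, 0.6]
opening: 0.0377
t 36.78 pos [0.5071 0.0897 0.0238] jaw 98.6 tilt [ 0. -0. -1.] open 0.0377 F [0.7 0.2 0.6] q [ 0.03 -0.02  2.01 -0.    1.15 -1.69]
turn [-0.19  0.01  0.01] shift after turn(mm) [33.8  0.4  1.6] | shift before turn [33.8  0.5  1.6]
```

```bash
python3 -m handwheel '[[0.034,[0.015,0,0.001],[0,0,0]],[0.034,[0.01,0,0],[0,0,0]],[0.034,[0.005,0,0],[0,0,0]],[0.034,[0.001,0,0],[0,0,0]],[0.034,[0,0,0],[0,0,0]],[0.034,[0,0,0],[0,0,0]]]';python3 go.py .5087 .0904 -.01 98.8;  python3 - <<'E'
from fit import *
im=ctrl.get_image("scene")[190:330,200:360]
cv2.imwrite("pics/a30.png",cv2.resize(im[:,:,::-1],None,fx=4,fy=4,interpolation=cv2.INTER_CUBIC))
E
```

```text
t: 37.28
tool_pos: [0.5082, 0.0906, -0.0072]
tool_rot: [-0.119, 1.567, 0.119]
contact_force: [0.0, -0.3, -1.3]
opening: 0.038
t 37.28 pos [ 0.5082  0.0906 -0.0072] jaw 98.7 tilt [ 0.001  0.    -1.   ] open 0.038 F [ 0.  -0.3 -1.3] q [ 0.03  0.04  2.02 -0.    1.09 -1.69]
turn [-0.1   0.04  0.01] shift after turn(mm) [ 2.8 -0.2  0.5] | shift before turn [ 2.8 -0.2  0.5]
```

View pics/a30.png

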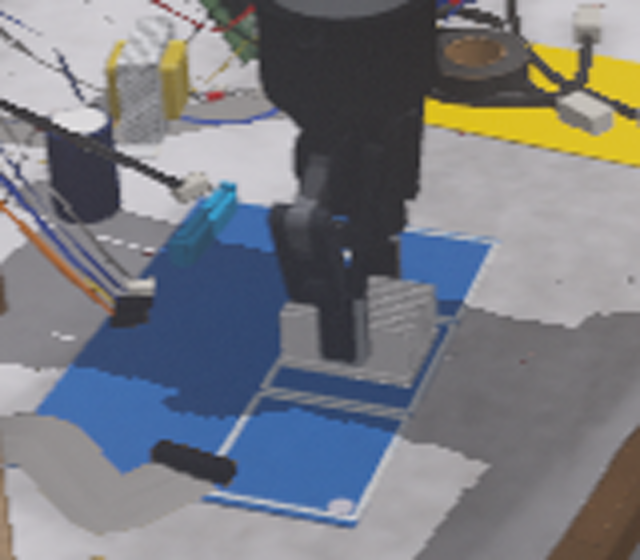

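```bash
python3 -m handwheel '[[0.034,[0.003,0,0],[0,0,0]],[0.034,[0.001,0,0],[0,0,0]],[0.034,[0,0,0],[0,0,0]]]';python3 go.py; python3 -m handwheel '[[0.07,[0,0,0],[0,0,0]],[0.07,[0,0,0],[0,0,0]],[0.07,[0,0,0],[0,0,0]],[0.07,[0,0,0],[0,0,0]],[0.07,[-0.01,0,0],[0,0,0]],[0.07,[-0.03,0,0],[0,0,0]],[0.07,[-0.04,0,0],[0,0,0]],[0.07,[-0.02,0,0],[0,0,0]],[0.075,[0,0,0],[0,0,0]]]'; python3 -m handwheel '[[0.075,[0,0,0],[6.7,0,0]],[0.075,[0,0,0],[6.7,0,0]],[0.075,[0,0,0],[6.7,0,0]],[0.075,[0,0,0],[6.7,0,0]],[0.075,[0,0,0],[6.7,0,0]],[0.075,[0,0,0],[6.7,0,0]],[0.075,[0,0,0],[6.7,0,0]],[0.075,[0,0,0],[6.7,0,0]],[0.075,[0,0,0],[6.7,0,0]],[0.075,[0,0,0],[0,0,0]]]'; python3 go.py .426 -.173 .09 38.5
```

```text
t: 37.58
tool_pos: [0.5085, 0.0906, -0.0108]
tool_rot: [-0.119, 1.566, 0.119]
contact_force: [-1.4, 0.0, 3.9]
opening: 0.0377
t 37.58 pos [ 0.5085  0.0906 -0.0108] jaw 98.7 tilt [ 0.001 -0.    -1.   ] open 0.0377 F [-1.4  0.   3.9] q [ 0.03  0.04  2.02 -0.    1.08 -1.69]
t: 38.33
tool_pos: [0.5123, 0.0908, 0.0956]
tool_rot: [-0.12, 1.556, 0.119]
contact_force: [0.8, -0.1, 1.8]
opening: 0.0748
t: 39.17
tool_pos: [0.5073, 0.0906, 0.0879]
tool_rot: [0.704, 1.454, -0.705]
contact_force: [-0.1, -0.1, 0.2]
opening: 0.0751
t 39.17 pos [0.5073 0.0906 0.0879] jaw 38.3 tilt [-0.001 -0.    -1.   ] open 0.0751 F [-0.1 -0.1  0.2] q [ 0.03 -0.1   1.97  0.    1.27 -0.64]
turn [-0.2  -0.03  0.04] shift after turn(mm) [  -2.1 -227.7  155.6] | shift before turn [  -2.  -227.2  156.4]
```

```bash
python3 -m handwheel '[[0.075,[0,-0.028,0.0195],[0,0,0]],[0.075,[0,-0.028,0.0195],[0,0,0]],[0.075,[0,-0.028,0.0195],[0,0,0]],[0.075,[0,-0.028,0.0195],[0,0,0]],[0.075,[0,-0.028,0.0195],[0,0,0]],[0.075,[0,-0.028,0.0195],[0,0,0]],[0.075,[0,-0.028,0.0195],[0,0,0]],[0.075,[0,-0.028,0.0195],[0,0,0]],[0.075,[0,0,0],[0,0,0]],[0.075,[0,0,0],[0,0,0]]]'; python3 go.py .426 -.173 .025 38.5;  python3 - <<'E'
from fit import *
c="scene"
ctrl.get_image(c)
for n,M,x0,yf in (("heatsink",box(.04,.06,.029),(.508,.09,1.72),True),("tin",cyl(.056,.027),(.426,-.173,0),False)):
    for d in ctrl.silhouettes(n,c)[:1]: print(n,round(d["score"],2),fit(M,{c:d["mask"].astype(np.float32)},x0,.003,yf))
im=ctrl.get_image("scene")[150:330,200:420]
cv2.imwrite("pics/a31.png",cv2.resize(im[:,:,::-1],None,fx=3,fy=3,interpolation=cv2.INTER_CUBIC))
E
```

```text
t: 40.0
tool_pos: [0.4286, -0.172, 0.0882]
tool_rot: [0.704, 1.454, -0.704]
contact_force: [0.1, 0.1, 0.3]
opening: 0.0749
t 40.0 pos [ 0.4286 -0.172   0.0882] jaw 38.3 tilt [-0.  0. -1.] open 0.0749 F [0.1 0.1 0.3] q [-0.54 -0.25  2.1   0.    1.29 -1.21]
turn [-0.17 -0.02 -0.01] shift after turn(mm) [63.2 -2.6 -0.8] | shift before turn [63.2 -2.7 -0.8]
heatsink 0.71 [np.float64(0.5089), np.float64(0.0913), np.float64(1.7), np.float64(0.0438)]
tin 0.77 [np.float64(0.4291), np.float64(-0.1757), 0, np.float64(0.1058)]
```

View pics/a31.png

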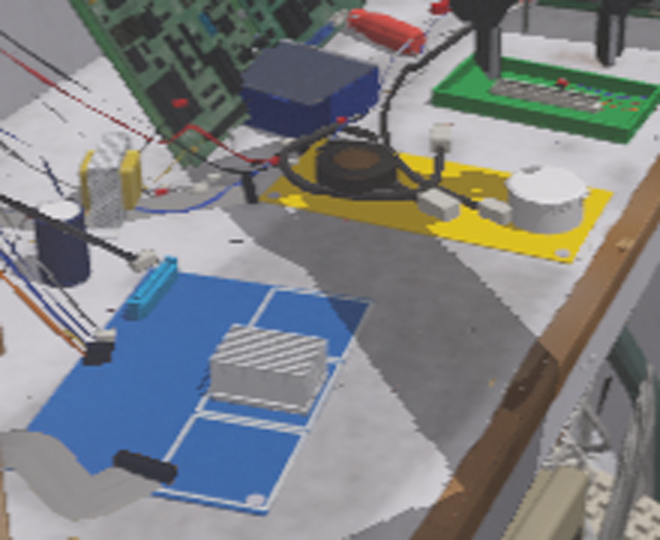

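```bash
python3 -m handwheel '[[0.078,[0.02,-0.002,0],[0,0,0]],[0.078,[0.025,0,0],[0,0,0]],[0.078,[0.018,0,0],[0,0,0]],[0.078,[0,0,0],[0,0,0]],[0.078,[0,0,0],[0,0,0]],[0.078,[0,0,0],[0,0,0]]]'; python3 go.py .426 -.173 -.012 38.5;  python3 - <<'E'
from fit import *
im=ctrl.get_image("scene")[150:290,270:430]
cv2.imwrite("pics/a32.png",cv2.resize(im[:,:,::-1],None,fx=4,fy=4,interpolation=cv2.INTER_CUBIC))
E
```

```text
t: 40.7
tool_pos: [0.4285, -0.1718, 0.0264]
tool_rot: [0.701, 1.453, -0.702]
contact_force: [0.2, 0.1, 0.7]
opening: 0.078
t 40.7 pos [ 0.4285 -0.1718  0.0264] jaw 38.5 tilt [ 0.001 -0.001 -1.   ] open 0.078 F [0.2 0.1 0.7] q [-0.54 -0.16  2.14  0.    1.16 -1.21]
turn [-0.01  0.07 -0.03] shift after turn(mm) [38.4 -2.7 -0.7] | shift before turn [38.4 -2.7 -0.7]
```

View pics/a32.png

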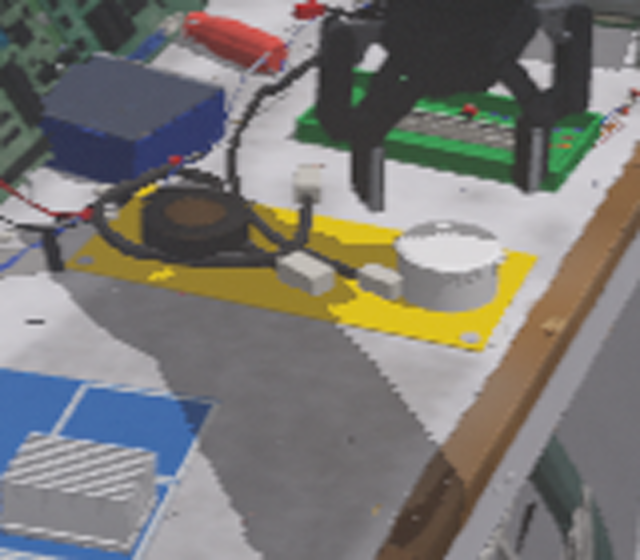

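```bash
python3 -m handwheel '[[0.078,[0.012,-0.0025,-0.0005],[0,0,0]],[0.078,[0.012,0,0],[0,0,0]],[0.078,[0.01,0,0],[0,0,0]],[0.078,[0.004,0,0],[0,0,0]],[0.078,[0,0,0],[0,0,0]],[0.078,[0,0,0],[0,0,0]]]';python3 go.py .426 -.173 -.012 38.5; python3 -m handwheel '[[0.05,[0,0,0],[0,0,0]],[0.05,[0,0,0],[0,0,0]],[0.05,[0,0,0],[0,0,0]],[0.05,[0,0,0],[0,0,0]],[0.05,[0,0,0],[0,0,0]]]' 30;python3 go.py; python3 -m handwheel '[[0.05,[-0.01,0,0],[0,0,0]],[0.05,[-0.025,0,0],[0,0,0]],[0.05,[-0.035,0,0],[0,0,0]],[0.05,[-0.035,0,0],[0,0,0]],[0.05,[0,0,0],[0,0,0]],[0.05,[0,0,0],[0,0,0]]]'; python3 go.py .4973 .1623 .09 38.5
```

```text
t: 41.25
tool_pos: [0.4257, -0.1734, -0.0123]
tool_rot: [0.703, 1.454, -0.703]
contact_force: [-0.0, -0.3, -0.6]
opening: 0.078
t 41.25 pos [ 0.4257 -0.1734 -0.0123] jaw 38.4 tilt [ 0. -0. -1.] open 0.078 F [-0.  -0.3 -0.6] q [-0.55 -0.09  2.15  0.    1.08 -1.22]
turn [-0.09  0.03 -0.01] shift after turn(mm) [-0.3  0.5 -0.1] | shift before turn [-0.3  0.5 -0.1]
t: 41.67
tool_pos: [0.4261, -0.1737, -0.0115]
tool_rot: [0.703, 1.453, -0.703]
contact_force: [-1.7, 0.4, 5.3]
opening: 0.0548
t 41.67 pos [ 0.4261 -0.1737 -0.0115] jaw 38.4 tilt [ 0.001 -0.001 -1.   ] open 0.0548 F [-1.7  0.4  5.3] q [-0.55 -0.09  2.15  0.    1.08 -1.22]
t: 42.17
tool_pos: [0.4271, -0.1743, 0.0955]
tool_rot: [0.702, 1.448, -0.703]
contact_force: [-0.3, 0.2, -1.4]
opening: 0.0544
t 42.17 pos [ 0.4271 -0.1743  0.0955] jaw 38.4 tilt [ 0.005 -0.003 -1.   ] open 0.0544 F [-0.3  0.2 -1.4] q [-0.55 -0.26  2.1  -0.    1.3  -1.22]
turn [-0.09  0.34 -0.12] shift after turn(mm) [   5.5  264.5 -219.8] | shift before turn [   4.7  264.1 -220.2]
```

```bash
python3 -m handwheel '[[0.05,[0,0.0295,-0.0245],[0,0,0]],[0.05,[0,0.0295,-0.0245],[0,0,0]],[0.05,[0,0.0295,-0.0245],[0,0,0]],[0.05,[0,0.0295,-0.0245],[0,0,0]],[0.05,[0,0.0295,-0.0245],[0,0,0]],[0.05,[0,0.0295,-0.0245],[0,0,0]],[0.05,[0,0.0295,-0.0245],[0,0,0]],[0.05,[0,0.0295,-0.0245],[0,0,0]],[0.05,[0,0.0295,-0.0245],[0,0,0]],[0.05,[0,0,0],[0,0,0]]]';python3 go.py .4973 .1623 .02 38.5; python3 -m handwheel '[[0.05,[0.02,0,0],[0,0,0]],[0.05,[0.025,0,0],[0,0,0]],[0.05,[0.02,0,0],[0,0,0]],[0.05,[0,0,0],[0,0,0]],[0.05,[0,0,0],[0,0,0]],[0.05,[0,0,0],[0,0,0]]]'; python3 go.py .4973 .1623 -.012 38.5
```

```text
t: 43.0
tool_pos: [0.4955, 0.1697, 0.0905]
tool_rot: [0.699, 1.459, -0.698]
contact_force: [-0.4, 0.0, -1.0]
opening: 0.0542
t 43.0 pos [0.4955 0.1697 0.0905] jaw 38.7 tilt [-0.003  0.002 -1.   ] open 0.0542 F [-0.4  0.  -1. ] q [ 0.19 -0.09  1.95  0.    1.28 -0.49]
turn [ 0.23 -0.19  0.04] shift after turn(mm) [70.5 -3.1  6.9] | shift before turn [70.5 -3.1  7.1]
t: 43.5
tool_pos: [0.4964, 0.1643, 0.0275]
tool_rot: [0.703, 1.454, -0.703]
contact_force: [0.0, -1.0, -0.4]
opening: 0.0544
t 43.5 pos [0.4964 0.1643 0.0275] jaw 38.4 tilt [-0. -0. -1.] open 0.0544 F [ 0.  -1.  -0.4] q [ 0.18 -0.    1.99 -0.    1.15 -0.49]
turn [-0.11 -0.01  0.02] shift after turn(mm) [39.5 -0.5  2.1] | shift before turn [39.5 -0.5  2.1]
```

```bash
python3 -m handwheel '[[0.05,[0.015,-0.0005,0.002],[0,0,0]],[0.05,[0.01,0,0],[0,0,0]],[0.05,[0.006,0,0],[0,0,0]],[0.05,[0,0,0],[0,0,0]],[0.05,[0,0,0],[0,0,0]],[0.05,[0,0,0],[0,0,0]]]'; python3 go.py .4973 .1623 -.012 38.5;  python3 - <<'E'
from fit import *
im=ctrl.get_image("scene")[190:330,200:360]
cv2.imwrite("pics/a33.png",cv2.resize(im[:,:,::-1],None,fx=4,fy=4,interpolation=cv2.INTER_CUBIC))
E
```

```text
t: 44.0
tool_pos: [0.4978, 0.1627, -0.003]
tool_rot: [0.703, 1.453, -0.702]
contact_force: [-0.8, 0.1, -0.9]
opening: 0.0547
t 44.0 pos [ 0.4978  0.1627 -0.003 ] jaw 38.4 tilt [ 0.001  0.    -1.   ] open 0.0547 F [-0.8  0.1 -0.9] q [ 0.17  0.05  2.    0.    1.09 -0.5 ]
turn [-0.1   0.03 -0.05] shift after turn(mm) [ 9.  -0.6  0. ] | shift before turn [ 9.  -0.7  0. ]
```

View pics/a33.png

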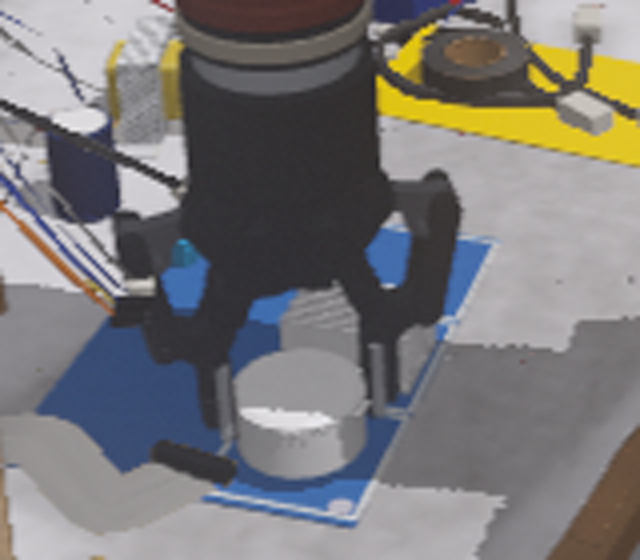

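Level and over its square; lower 8 mm, release, lift.

```bash
python3 -m handwheel '[[0.05,[0.004,0,0],[0,0,0]],[0.05,[0.003,0,0],[0,0,0]],[0.05,[0.001,0,0],[0,0,0]],[0.05,[0,0,0],[0,0,0]],[0.05,[0,0,0],[0,0,0]]]'; python3 go.py .4973 .1623 -.012 38.5; python3 -m handwheel '[[0.072,[0,0,0],[0,0,0]],[0.072,[0,0,0],[0,0,0]],[0.072,[0,0,0],[0,0,0]],[0.072,[-0.01,0,0],[0,0,0]],[0.072,[-0.03,0,0],[0,0,0]],[0.072,[-0.04,0,0],[0,0,0]],[0.072,[-0.02,0,0],[0,0,0]],[0.08,[0,0,0],[0,0,0]]]'; python3 -m handwheel '[[0.085,[0,0,0],[6.5,0,0]],[0.085,[0,0,0],[6.5,0,0]],[0.085,[0,0,0],[6.5,0,0]],[0.085,[0,0,0],[6.5,0,0]],[0.085,[0,0,0],[6.5,0,0]],[0.085,[0,0,0],[6,0,0]],[0.085,[0,0,0],[0,0,0]]]';python3 go.py .5756 -.1705 .085 0
```

```text
t: 44.47
tool_pos: [0.4973, 0.1627, -0.0115]
tool_rot: [0.703, 1.454, -0.703]
contact_force: [-1.5, -0.7, 2.9]
opening: 0.0548
t 44.47 pos [ 0.4973  0.1627 -0.0115] jaw 38.4 tilt [-0.  0. -1.] open 0.0548 F [-1.5 -0.7  2.9] q [ 0.17  0.06  2.    0.    1.08 -0.5 ]
turn [-0.1  -0.01  0.01] shift after turn(mm) [ 0.5 -0.2  0.3] | shift before turn [ 0.5 -0.2  0.3]
t: 45.13
tool_pos: [0.5018, 0.1635, 0.0957]
tool_rot: [0.708, 1.444, -0.696]
contact_force: [0.8, 0.6, 0.2]
opening: 0.0797
t: 45.72
tool_pos: [0.4968, 0.1625, 0.0879]
tool_rot: [1.211, 1.208, -1.212]
contact_force: [0.2, -0.2, 0.2]
opening: 0.0847
t 45.72 pos [0.4968 0.1625 0.0879] jaw -0.2 tilt [-0.001 -0.    -1.   ] open 0.0847 F [ 0.2 -0.2  0.2] q [ 0.17 -0.09  1.96  0.    1.27  0.18]
turn [-0.19  0.01  0.05] shift after turn(mm) [  2.9  78.8 333. ] | shift before turn [  2.9  79.9 332.8]
```

```bash
python3 -m handwheel '[[0.085,[0,0.008,0.033],[0,0,0]],[0.085,[0,0.008,0.033],[0,0,0]],[0.085,[0,0.008,0.033],[0,0,0]],[0.085,[0,0.008,0.033],[0,0,0]],[0.085,[0,0.008,0.033],[0,0,0]],[0.085,[0,0.008,0.033],[0,0,0]],[0.085,[0,0.008,0.033],[0,0,0]],[0.085,[0,0.008,0.033],[0,0,0]],[0.085,[0,0.008,0.033],[0,0,0]],[0.085,[0,0.008,0.034],[0,0,0]]]'; python3 -m handwheel '[[0.085,[0,0,0],[0,0,0]],[0.085,[0,0,0],[0,0,0]]]';python3 go.py .5756 -.1705 .015 0;  python3 - <<'E'
from fit import *
for c in("scene","top"):
  ctrl.get_image(c)
  for n,M,x0,yf in (("heatsink",box(.04,.06,.029),(.508,.09,1.72),True),("tin",cyl(.056,.027),(.496,.161,0),False),("tape",cyl(.062,.018),(.576,-.171,0),False)):
    for d in ctrl.silhouettes(n,c)[:1]: 
      if d["mask"].any(): print(n,c,round(d["score"],2),fit(M,{c:d["mask"].astype(np.float32)},x0,.003,yf))
im=ctrl.get_image("scene")[150:330,200:420]
cv2.imwrite("pics/a34.png",cv2.resize(im[:,:,::-1],None,fx=3,fy=3,interpolation=cv2.INTER_CUBIC))
E
```

```text
t: 46.55
tool_pos: [0.5766, -0.17, 0.088]
tool_rot: [1.208, 1.21, -1.208]
contact_force: [0.6, 1.1, 0.3]
opening: 0.0849
t: 46.72
tool_pos: [0.5766, -0.1701, 0.0881]
tool_rot: [1.211, 1.209, -1.211]
contact_force: [-0.2, -0.6, -0.3]
opening: 0.0848
t 46.72 pos [ 0.5766 -0.1701  0.0881] jaw -0.1 tilt [-0.  0. -1.] open 0.0848 F [-0.2 -0.6 -0.3] q [-0.41  0.1   1.77  0.    1.27 -0.41]
turn [-0.13 -0.02  0.02] shift after turn(mm) [73.1 -1.   0.4] | shift before turn [73.1 -1.   0.4]
heatsink scene 0.7 [np.float64(0.5101), np.float64(0.0901), np.float64(1.7), np.float64(0.1086)]
tin scene 0.68 [np.float64(0.5005), np.float64(0.1591), 0, np.float64(0.1035)]
tape scene 0.73 [np.float64(0.5783), np.float64(-0.17), 0, np.float64(0.1524)]
heatsink top 0.97 [np.float64(0.5071), np.float64(0.0925), np.float64(1.7444), np.float64(0.1095)]
tin top 0.83 [np.float64(0.4971), np.float64(0.1628), 0, np.float64(0.0904)]
```

View pics/a34.png

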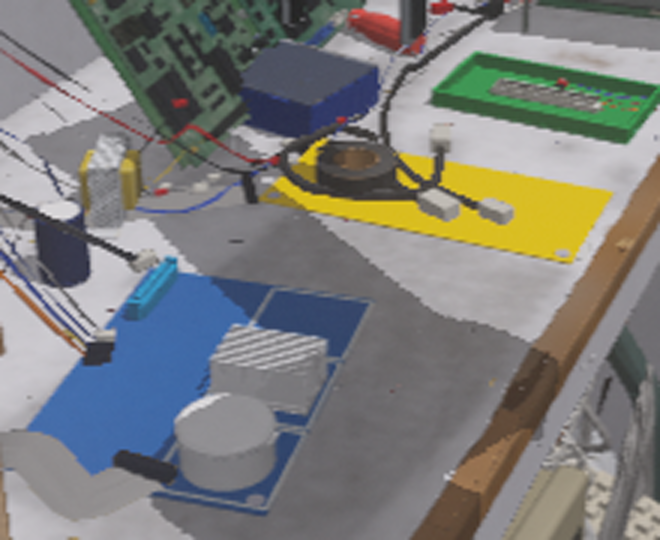

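```bash
python3 -m handwheel '[[0.085,[0.025,-0.001,0],[0,0,0]],[0.085,[0.03,0,0],[0,0,0]],[0.085,[0.018,0,0],[0,0,0]],[0.085,[0,0,0],[0,0,0]],[0.085,[0,0,0],[0,0,0]],[0.085,[0,0,0],[0,0,0]]]';python3 go.py .5756 -.1705 -.015 0
python3 - <<'E'
from fit import *
im=ctrl.get_image("scene")[150:290,270:430]
cv2.imwrite("pics/a35.png",cv2.resize(im[:,:,::-1],None,fx=4,fy=4,interpolation=cv2.INTER_CUBIC))
E
```

```text
t: 47.67
tool_pos: [0.5768, -0.1688, 0.0168]
tool_rot: [1.211, 1.206, -1.209]
contact_force: [-0.2, -0.1, 1.2]
opening: 0.0851
t 47.67 pos [ 0.5768 -0.1688  0.0168] jaw -0.1 tilt [ 0.002 -0.001 -1.   ] open 0.0851 F [-0.2 -0.1  1.2] q [-0.41  0.19  1.81  0.    1.15 -0.41]
turn [-0.08  0.05 -0.11] shift after turn(mm) [31.8 -1.2  1.7] | shift before turn [31.8 -1.2  1.7]
```

View pics/a35.png

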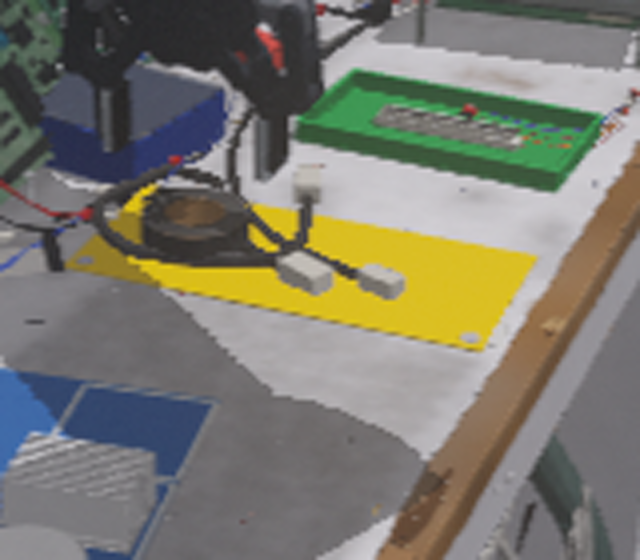

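```bash
python3 -m handwheel '[[0.085,[0.012,-0.001,0.0015],[0,0,0]],[0.085,[0.01,0,0],[0,0,0]],[0.085,[0.008,0,0],[0,0,0]],[0.085,[0.002,0,0],[0,0,0]],[0.085,[0,0,0],[0,0,0]],[0.085,[0,0,0],[0,0,0]]]';python3 go.py .5756 -.1705 -.015 0; python3 -m handwheel '[[0.055,[0,0,0],[0,0,0]],[0.055,[0,0,0],[0,0,0]],[0.055,[0,0,0],[0,0,0]],[0.055,[0,0,0],[0,0,0]],[0.055,[0,0,0],[0,0,0]]]' 30; python3 go.py; python3 -m handwheel '[[0.055,[-0.01,0,0],[0,0,0]],[0.055,[-0.025,0,0],[0,0,0]],[0.055,[-0.03,0,0],[0,0,0]],[0.055,[-0.035,0,0],[0,0,0]],[0.055,[0,0,0],[0,0,0]],[0.055,[0,0,0],[0,0,0]]]'; python3 go.py .5192 .0179 .085 0
python3 - <<'E'
from fit import *
im=ctrl.get_image("scene")[150:290,270:430]
cv2.imwrite("pics/a36.png",cv2.resize(im[:,:,::-1],None,fx=4,fy=4,interpolation=cv2.INTER_CUBIC))
E
```

```text
t: 48.22
tool_pos: [0.5745, -0.1699, -0.0171]
tool_rot: [1.21, 1.209, -1.211]
contact_force: [0.6, -0.4, 0.3]
opening: 0.0849
t 48.22 pos [ 0.5745 -0.1699 -0.0171] jaw -0.1 tilt [-0.001  0.    -1.   ] open 0.0849 F [ 0.6 -0.4  0.3] q [-0.41  0.23  1.82  0.    1.09 -0.41]
turn [-0.1  -0.02  0.04] shift after turn(mm) [-2.1  1.1  0.6] | shift before turn [-2.1  1.1  0.6]
t: 48.63
tool_pos: [0.5755, -0.1703, -0.0157]
tool_rot: [1.211, 1.207, -1.21]
contact_force: [-0.3, -1.3, 4.4]
opening: 0.0601
t 48.63 pos [ 0.5755 -0.1703 -0.0157] jaw -0.1 tilt [ 0.002 -0.001 -1.   ] open 0.0601 F [-0.3 -1.3  4.4] q [-0.41  0.23  1.82 -0.    1.09 -0.41]
t: 49.13
tool_pos: [0.5767, -0.1708, 0.0869]
tool_rot: [1.211, 1.202, -1.207]
contact_force: [-0.6, -0.3, -0.7]
opening: 0.0603
t 49.13 pos [ 0.5767 -0.1708  0.0869] jaw -0.1 tilt [ 0.006 -0.002 -1.   ] open 0.0603 F [-0.6 -0.3 -0.7] q [-0.41  0.1   1.78  0.    1.26 -0.41]
turn [-0.09  0.14 -0.32] shift after turn(mm) [   1.9  -57.5 -188.7] | shift before turn [   1.1  -57.8 -188.7]
```

View pics/a36.png

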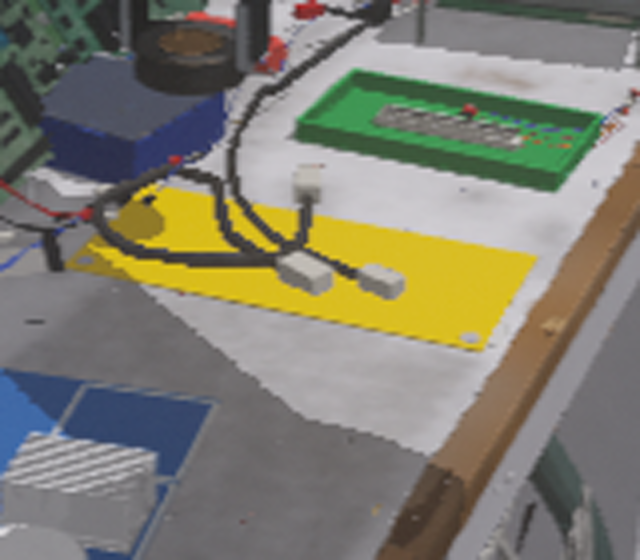

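```bash
python3 -m handwheel '[[0.055,[0,-0.009,-0.03],[0,0,0]],[0.055,[0,-0.009,-0.03],[0,0,0]],[0.055,[0,-0.009,-0.03],[0,0,0]],[0.055,[0,-0.009,-0.03],[0,0,0]],[0.055,[0,-0.009,-0.03],[0,0,0]],[0.055,[0,-0.009,-0.03],[0,0,0]],[0.055,[0,-0.003,-0.008],[0,0,0]],[0.055,[0,0,0],[0,0,0]],[0.055,[0,0,0],[0,0,0]]]'; python3 go.py .5192 .0179 .01 0; python3 -m handwheel '[[0.055,[0.02,0,0],[0,0,0]],[0.055,[0.025,0,0],[0,0,0]],[0.055,[0.025,0,0],[0,0,0]],[0.055,[0,0,0],[0,0,0]],[0.055,[0,0,0],[0,0,0]],[0.055,[0,0,0],[0,0,0]]]'; python3 go.py .5192 .0179 -.015 0
```

```text
t: 49.93
tool_pos: [0.5171, 0.0181, 0.082]
tool_rot: [1.208, 1.21, -1.212]
contact_force: [1.2, 0.2, -1.1]
opening: 0.0606
t 49.93 pos [0.5171 0.0181 0.082 ] jaw -0.0 tilt [-0.002 -0.    -1.   ] open 0.0606 F [ 1.2  0.2 -1.1] q [-0.11 -0.09  1.97 -0.    1.26 -0.11]
turn [-0.04  0.02  0.13] shift after turn(mm) [72.   2.1  0.2] | shift before turn [72.   2.3  0.1]
t: 50.43
tool_pos: [0.519, 0.0171, 0.0142]
tool_rot: [1.212, 1.207, -1.211]
contact_force: [0.7, -0.2, -0.6]
opening: 0.0603
t 50.43 pos [0.519  0.0171 0.0142] jaw -0.2 tilt [ 0.001 -0.    -1.   ] open 0.0603 F [ 0.7 -0.2 -0.6] q [-0.11  0.01  2.01 -0.    1.13 -0.11]
turn [-0.16  0.02 -0.06] shift after turn(mm) [29.2  0.2 -0.8] | shift before turn [29.2  0.2 -0.8]
```

```bash
python3 -m handwheel '[[0.055,[0.012,0,-0.0005],[0,0,0]],[0.055,[0.008,0,0],[0,0,0]],[0.055,[0.004,0,0],[0,0,0]],[0.055,[0.002,0,0],[0,0,0]],[0.055,[0,0,0],[0,0,0]],[0.055,[0,0,0],[0,0,0]]]'; python3 go.py .5192 .0179 -.0155 0
python3 - <<'E'
from fit import *
im=ctrl.get_image("scene")[190:330,200:360]
cv2.imwrite("pics/a37.png",cv2.resize(im[:,:,::-1],None,fx=4,fy=4,interpolation=cv2.INTER_CUBIC))
E
```

```text
t: 50.93
tool_pos: [0.518, 0.0186, -0.0127]
tool_rot: [1.21, 1.209, -1.21]
contact_force: [0.0, -0.8, -0.6]
opening: 0.0608
t 50.93 pos [ 0.518   0.0186 -0.0127] jaw -0.1 tilt [-0. -0. -1.] open 0.0608 F [ 0.  -0.8 -0.6] q [-0.11  0.05  2.01 -0.    1.08 -0.11]
turn [-0.09  0.    0.01] shift after turn(mm) [2.8 1.2 0.7] | shift before turn [2.8 1.2 0.7]
```

View pics/a37.png

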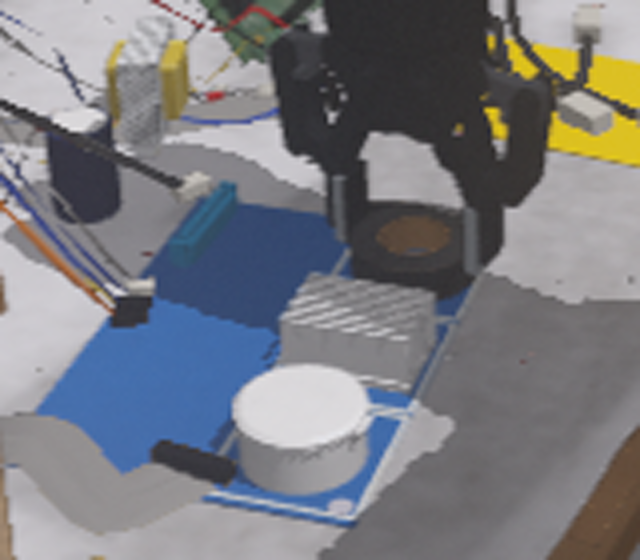

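```bash
python3 -m handwheel '[[0.055,[0.002,0.001,0],[0,0,0]],[0.055,[0.001,0,0],[0,0,0]],[0.055,[0,0,0],[0,0,0]],[0.055,[0,0,0],[0,0,0]]]'; python3 go.py .5192 .0179 -.0155 0; python3 -m handwheel '[[0.08,[0,0,0],[0,0,0]],[0.08,[0,0,0],[0,0,0]],[0.08,[0,0,0],[0,0,0]],[0.08,[0,0,0],[0,0,0]],[0.08,[-0.01,0,0],[0,0,0]],[0.08,[-0.03,0,0],[0,0,0]],[0.08,[-0.04,0,0],[0,0,0]],[0.08,[-0.04,0,0],[0,0,0]],[0.08,[-0.02,0,0],[0,0,0]]]';python3 -m handwheel '[[0.08,[0,0,0.03],[0,0,0]],[0.08,[0,0,0.035],[0,0,0]],[0.08,[0,0,0.035],[0,0,0]],[0.08,[0,0,0.035],[0,0,0]],[0.08,[0,0,0.035],[0,0,0]],[0.08,[0,0,0.035],[0,0,0]],[0.08,[0,0,0.03],[0,0,0]],[0.08,[0,0,0],[0,0,0]],[0.08,[0,0,0],[0,0,0]]]'
python3 - <<'E'
from fit import *
for c in("scene","top"):
  im=ctrl.get_image(c); cv2.imwrite(f"pics/f_{c}.png",im[:,:,::-1])
  for n,M,x0,yf in (("heatsink",box(.04,.06,.029),(.508,.09,1.72),True),("tin",cyl(.056,.027),(.496,.161,0),False),("tape",cyl(.062,.018),(.519,.018,0),False),("white_connector",box(.01,.094,.012),(.489,-.358,1.55),True),("blue_connector",box(.012,.06,.015),(.626,.035,.15),True)):
    for d in ctrl.silhouettes(n,c)[:1]: 
      if d["mask"].any(): print(n,c,round(d["score"],2),fit(M,{c:d["mask"].astype(np.float32)},x0,.003,yf))
im=cv2.imread("pics/f_top.png")[130:290,170:490]; cv2.imwrite("pics/f_topc.png",cv2.resize(im,None,fx=2.5,fy=2.5,interpolation=cv2.INTER_CUBIC))
E
python3 go.py
```

```text
t: 51.32
tool_pos: [0.5191, 0.0186, -0.0156]
tool_rot: [1.21, 1.208, -1.21]
contact_force: [-0.2, -0.4, 0.3]
opening: 0.06
t 51.32 pos [ 0.5191  0.0186 -0.0156] jaw -0.1 tilt [ 0.  0. -1.] open 0.06 F [-0.2 -0.4  0.3] q [-0.11  0.06  2.01  0.    1.07 -0.11]
turn [-0.1 -0.  -0. ] shift after turn(mm) [-0.1  0.1  0.7] | shift before turn [-0.1  0.1  0.7]
t: 52.07
tool_pos: [0.5217, 0.0183, 0.1308]
tool_rot: [1.214, 1.202, -1.205]
contact_force: [0.6, -0.7, 0.2]
opening: 0.0801
t: 52.82
tool_pos: [0.5185, -0.2178, 0.1251]
tool_rot: [1.213, 1.207, -1.212]
contact_force: [-0.5, 1.0, 0.7]
opening: 0.0799
heatsink scene 0.9 [np.float64(0.5106), np.float64(0.091), np.float64(1.773), np.float64(0.1843)]
tin scene 0.88 [np.float64(0.4999), np.float64(0.1601), 0, np.float64(0.1053)]
tape scene 0.56 [np.float64(0.5203), np.float64(0.0168), 0, np.float64(0.1984)]
white_connector scene 0.67 [np.float64(0.4944), np.float64(-0.3565), np.float64(1.5416), np.float64(0.1869)]
blue_connector scene 0.56 [np.float64(0.626), np.float64(0.0359), np.float64(0.2051), np.float64(0.3136)]
heatsink top 0.83 [np.float64(0.5068), np.float64(0.0918), np.float64(1.7079), np.float64(0.1246)]
tin top 0.77 [np.float64(0.4968), np.float64(0.1623), 0, np.float64(0.0692)]
tape top 0.9 [np.float64(0.5175), np.float64(0.0192), 0, np.float64(0.3334)]
white_connector top 0.43 [np.float64(0.4896), np.float64(-0.3574), np.float64(1.5561), np.float64(1.1972)]
blue_connector top 0.52 [np.float64(0.6254), np.float64(0.034), np.float64(0.138), np.float64(0.1733)]
t 53.42 pos [ 0.5187 -0.2161  0.1243] jaw -0.1 tilt [-0.  0. -1.] open 0.0799 F [0.8 0.8 0.3] q [-0.53 -0.03  1.84  0.    1.33 -0.53]
```

View pics/f_topc.png

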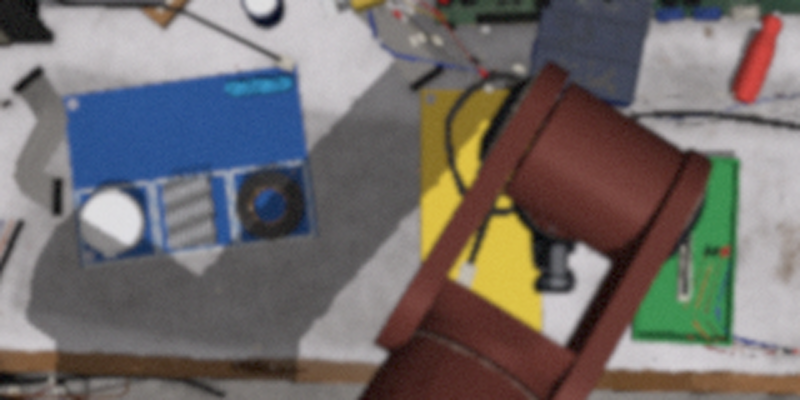

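View pics/f_scene.png

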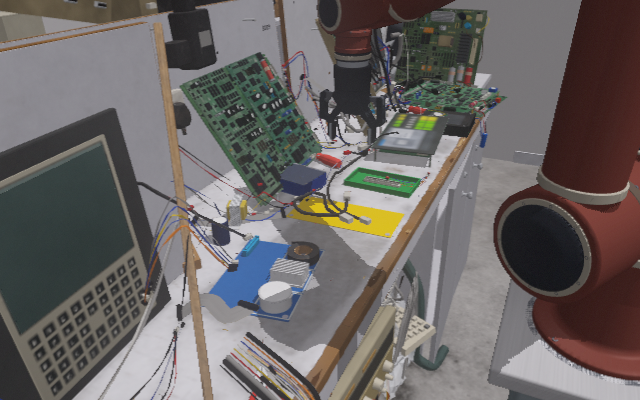

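Everything is back within a couple of mm, so I am handing in.

```bash
python3 -c "
from station import ctrl
print(ctrl.finish_job())"
```

```text
the job is handed in; nothing more can be done
None
```

I did the job in the required order and handed it in at about 53 s of the 136 s; no verdict was reported. I moved the tape roll, tin and heat sink to the yellow mat, then laid the white connector in the green tray. After that I put the heat sink, tin and tape back on their squares.

**Returned things:** my last measurements, taken before handing in, put the tape, heat sink and tin within about 3 mm of their starting places. All three look upright and the gripper was clear of them.

**White connector:** it lies flat and lengthwise, within about 5 mm of the tray centre.

**Blue connector:** it measured within 1–2 mm of where it started.

**What went wrong or disagreed:**
- **First grasp:** my first try at the tape closed above it without touching anything. The fingertips sat roughly 20 mm higher than I expected from the tool position. I lowered every grasp to match.
- **Camera disagreement:** the two cameras differed by 2–5 mm on most positions.
- **Weak fit:** in the last top picture the arm partly covered the white connector, so that fit was poor. I relied on the clear top view from just after placing it and on the last scene picture.

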